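Stand the reference chart on its kickstand

TASK

The reference chart was left face down on the culture plate: lift it off and lay it face down on the rubber mat, leg still folded, and let go. Swing the leg on its back out to its stop while it lies there. Then take it by the carrying handle at its top edge and gently stand it on its bottom edge and leg, wholly on the mat and square with it, face to the mat's near (robot) side, leaving plate and bystanders in place.

Things in the scene. Friction and masses are not known exactly. Their poses are not given: they have to be found in the camera images.
- chart: Stiff panel 160 mm long, 60 wide, 14 thick, about 0.3 kg, gripped across its width; grey back with folding leg, white face with a graph. Starts face down on the plate, top edge (handle end) roughly towards the robot. Origin: centre of the face; x from top edge to bottom edge, y across, z out of the back. Above the back rise the leg's foot block (17 mm) and the handle standing up (29 mm).
- plate: Flat clear culture plate, 86 x 128 mm, 20 mm high, loose (0.15 kg), on the bench; the chart lies on it along its long side. Origin: centre of the underside; y along the 128 mm side.
- mat: Dark rubber mat, fixed flat on the bench, 200 mm (x) by 160 mm (y), 3 mm thick. Origin: centre of its underside; x points away from the robot's side, to within 0.3 rad. Its near side is the short (160 mm) side at -x.
- chart_bottom (a point): Middle of the chart's bottom edge, at the face (80 mm from the chart's origin along its +x). Axes as the chart's.
- chart_top (a point): Middle of the chart's top edge, at the face (80 mm from the chart's origin along its -x). Axes as the chart's.
- leg_hinge (a point): Axis of the leg's hinge: runs along the chart's y, 40 mm above mid-height towards the top edge, 17 mm behind the face (3 mm off the back). Axes as the chart's.
- leg_grip (a point): Place to pinch the leg: centre of the black foot block at its free end, 34 mm wide (y), 14 mm along the leg (x), 16 mm high (z); 112 mm from the hinge axis along the leg, 6 mm off the leg's centre plane. Axes turn with the leg: x from hinge to foot, y as the chart's, z away from the back.
- leg_foot (a point): Tip of the leg's foot that stands on the mat, 119 mm from the hinge axis. Axes as for leg_grip.
- leg (a joint): Leg angle: 0 folded flat on the back, 0.70 rad at its outward stop. The foot swings away from the back about leg_hinge (upwards while the chart lies face down). Friction hinge (0.03 N m): stays where left. On the fully open leg the chart stands on the rear corner of its bottom edge, leaning back about 0.33 rad from upright, the foot about 85 mm behind that corner.
- handle_grip (a point): Place to pinch the handle: on the aluminium carrying bow, 26 mm from its hinge axis. Bow 40 mm wide along the chart's y, 8 mm thick, its end 36 mm from the hinge. The hinge axis runs along the chart's y, 8 mm beyond the top edge, 7 mm behind the face. Axes turn with the bow: z from hinge to bow end, y as the chart's y.
- handle (a joint): Handle angle: 0 at right angles to the back (straight up while the chart lies face down; starts within 0.15 rad of it), +1.57 pointing away from the top edge in the chart's plane. Range -1.5 to 2.4, slight friction (0.008 N m): stays where left. Held by it, the chart hangs bottom edge down within about 0.1 rad of upright.
- marker: White marker pen lying on the bench to the left, 130 mm long, a bystander.
- petri: Empty clear dish, 55 mm across, 12 mm high, on the bench at the back left, a bystander.
- tissue: Flat booklet, 62 x 95 x 6 mm, on the bench beside the keypad console on the right, a bystander.
- timer: White bench timer, 58 x 64 x 18 mm, a bystander. Origin: centre of its underside.
- slide_box: Plastic slide box, 35 x 85 x 36 mm, a bystander. Origin: centre of its underside.
- bottle: Small bottle, 54 mm across, 95 mm high, a bystander. Origin: centre of its underside.

How it is judged:
By the outcome, as a careful person would: the job done as asked, in the order asked, and still so for the second after the job is handed in, with the robot touching nothing.
It also fails if it takes over 72 s, if anything falls off the work surface, if the arm or the gripper's body presses on something with over 40 N, if the wrist force passes 120 N, or if a joint passes its speed limit or range.

ROBOT

A 6-joint arm with a two-finger parallel gripper is mounted at the origin on a cart in front of the work surface, level with it; the furniture and walls round the work are solid. World frame = base frame: x ahead of the robot, y to its left, z up, the work surface at z = 0. Lengths are in mm, angles in rad, forces in N, time in s.
With the tool pointing down it reaches from about 400 to 925 mm from the base axis. Payload 12.5 kg.
Tool frame: the origin (TCP) lies on the centre line of the jaws, within the pads' length; the fingertips stand 19 mm ahead of it and the grasp point (between the pads) is the TCP; z points along the fingers, y is the line along which they close (so a half turn about z gives the same grasp; the last joint's range is limited). The gripper opens to 95 mm and grips with 3 to 60 N. Pads are 20 mm wide; open, the fingers measure 119 mm over their backs; the gripper's body (75 mm by 180 mm) begins 59 mm behind the grasp point.
Start: joints at [1.155, 0.491, 1.559, -0, 1.092, -0.106], TCP at [190.525, 595.269, 233.661] pointing down, gripper open.
Joint ranges: [-3.1, 3.1], [-0.84, 2.19], [0.05, 2.79], [-1.13, 4.28], [0.06, 2.93], [-2.69, 2.69]. Speed limits (rad/s): [2.22, 2.22, 2.79, 3.14, 3.14, 3.14].

INTERFACE

Orientations are given as [roll, pitch, yaw] about the fixed x, y, z axes, in that order (R = Rz(yaw) Ry(pitch) Rx(roll)).
In Python, from cell import state, read_camera, job_done gives the robot as it stands.
- The arm moves only by the tool arm_command, never from a script. Its argument "deltas" is a list of rows, each an object of numbers: "dx", "dy", "dz": the shift along the world's x, y, z in m; "yaw": the turn about the world's z in degrees. In form: [{"dx": .., "dy": .., "dz": .., "yaw": ..}, ...]. A call has 1 to 20 rows; each row shifts and turns the commanded pose from where the row before left it; what a row does not reach is not made up. A row lasts 1/10 s, in which the tool goes at most 50 mm and 8.59 degrees, less where a joint would pass 70% of its speed; a pose out of reach is approached as far as the arm can. A call with a gripper value outside its range is refused whole. "gripper" is the finger opening in m, from 0 to 0.0951, set as the call begins (left out, the last holds). The fingers move at their own pace and stop on an object; the grip force is fixed at half the most. Time passes only in rows, so rows that do not move let the fingers close. It gives the time, the measured TCP pose, the force, the opening and the grip force at its end, in the units of the state.
- state(): the state, without advancing time (a new reading comes with each control period).
- read_camera(name): name is "side" or "top" or "wrist"; returns a dict with "color" (400x640x3 uint8, red, green, blue), "range_z" (400x640 float32, mm along the optical axis (not along the pixel's ray), 0 where there is no reading), "fx", "fy", "cx", "cy" (pixels), "extrinsics" (4x4, takes a point from camera to world coordinates). Camera axes: x right, y up, looking along -z (the intrinsics and any distortion apply to the point x, -y, -z); pixel columns grow to the right and rows downward; lengths in mm; the calibration is good to about 2 mm. A picture is of the moment at which its call begins.
- job_done(): hands the job in; it is judged then, once.
The state is a dict: "t": time; "joints": joint angles; "qvel": joint speeds; "tau": joint torques, N m; "eef_pos": TCP position; "tcp_rot": TCP orientation; "ft_force": force on the tool from outside, world axes, zero at the start; "moment": the same for the moment, N m; "opening": opening from 0.0 (shut) to 1.0 (fully open); "grip_force": force on a finger pad.
Only numpy, scipy, OpenCV 4.12 (cv2) and the standard library are available. Lean on these libraries where they do the work, as an engineer would, in place of code of your own. Each camera call takes 0.05 s, during which the arm holds its last target. There are 200 camera calls.

## Working session

There is one attempt and no reset: what is moved stays moved. The work goes in short steps, Python scripts to look and compute and a tool call to move; the robot and the scene stay as the last step left them, time stands still between calls to the robot, and variables do not carry over. Pictures are saved under pics/ and viewed, at most 10 in all, crops included, and the job is handed in when it is done.

Besides the shell and the picture viewer there is one more tool, called by a JSON object that holds its "api" and its "payload", one argument or row to a line. arm_command: Moves the arm, as the interface text tells. Its arguments: {"type":"object","properties":{"deltas":{"type":"array"},"gripper":{"type":"number"}},"required":["deltas"]}

```bash
ls; mkdir -p pics; cat > h.py <<'E'
import numpy as np, cv2
from cell import state, read_camera, job_done
def cloud(c):
    r=c["range_z"]; v,u=np.mgrid[0:400,0:640]
    P=np.stack([(u-c["cx"])/c["fx"]*r,-(v-c["cy"])/c["fy"]*r,-r],-1)
    E=np.array(c["extrinsics"]); W=P@E[:3,:3].T+E[:3,3]; W[r<=0]=np.nan
    return W
def save(c,n): cv2.imwrite(f"pics/{n}.png",c["color"][:,:,::-1])
E
python3 - <<'E'
from h import *
s=state(); print({k:np.round(v,3) for k,v in s.items()})
ims=[]
for n in("top","side"):
    c=read_camera(n); np.savez(f"{n}0.npz",**c); save(c,n+"0"); print(n,c["fx"],c["cx"],c["cy"],np.round(c["extrinsics"],3).tolist(), [k for k in c])
E
```

```text
pics
{'t': np.float64(0.0), 'joints': array([ 1.155,  0.492,  1.559, -0.   ,  1.092, -0.106]), 'qvel': array([ 0.001,  0.   ,  0.002, -0.   ,  0.001,  0.   ]), 'tau': array([-4.0000e-03, -6.1263e+01, -2.5818e+01,  6.9000e-02,  4.8000e-02,
       -0.0000e+00]), 'eef_pos': array([190.409, 595.045, 233.066]), 'tcp_rot': array([-3.14 , -0.   ,  2.832]), 'ft_force': array([-0.299,  0.659, -0.285]), 'moment': array([-0.012,  0.005,  0.009]), 'grip_force': np.float64(0.0), 'opening': np.float64(1.002)}
top 364.00920485318375 314.06804978790507 198.667249343498 [[0.004, 0.993, -0.121, 351.201], [-1.0, 0.006, 0.011, -111.591], [0.012, 0.121, 0.993, 1068.48], [0.0, 0.0, 0.0, 1.0]] ['color', 'range_z', 'fx', 'fy', 'cx', 'cy', 'extrinsics']
side 471.9943961832385 323.8367900344397 194.98856459791577 [[0.912, -0.299, 0.28, 842.271], [0.409, 0.693, -0.593, -885.761], [-0.016, 0.656, 0.755, 1010.305], [0.0, 0.0, 0.0, 1.0]] ['color', 'range_z', 'fx', 'fy', 'cx', 'cy', 'extrinsics']
```

View pics/top0.png

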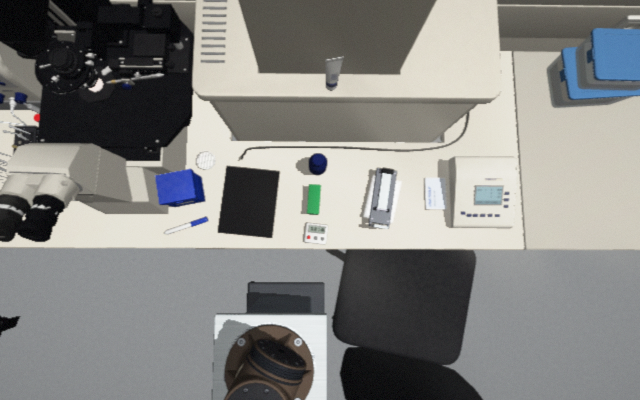

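View pics/side0.png

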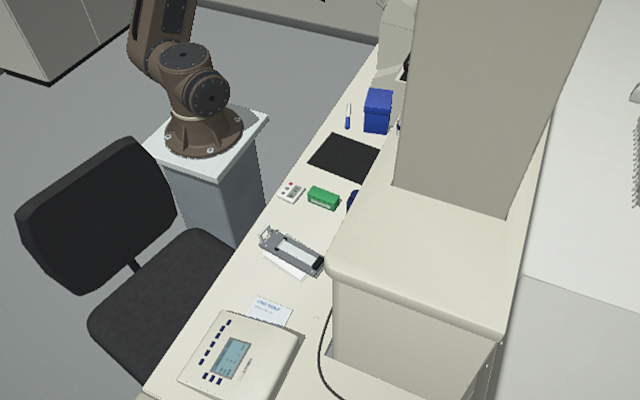

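The top view shows the chart at about (383,197) with its handle near (379,226), and the mat at (249,202). The timer is at (316,233), the slide box at (314,199), the bottle at (318,163), and a blue box at (180,188). The side view agrees, with the handle standing up at the robot end.

```bash
python3 - <<'E'
from h import *
c=dict(np.load("top0.npz")); W=cloud(c); rgb=c["color"].astype(int)
def box(name,m):
    p=W[m]; p=p[~np.isnan(p[:,0])]
    r=cv2.minAreaRect(p[:,:2].astype(np.float32)); b=cv2.boxPoints(r)
    print(name,len(p),"c",np.round(r[0]),"sz",np.round(r[1]),"ang",round(r[2],1),"z",np.round(np.percentile(p[:,2],[2,50,98])),np.round(b).tolist())
U=lambda u0,u1,v0,v1:(np.mgrid[0:400,0:640][1]>=u0)&(np.mgrid[0:400,0:640][1]<u1)&(np.mgrid[0:400,0:640][0]>=v0)&(np.mgrid[0:400,0:640][0]<v1)
dark=rgb.max(2)<60
m=U(210,290,155,245)&dark; box("mat",m)
z=W[:,:,2]
box("chart",U(355,410,160,240)&(z>28)); box("chart dark",U(355,410,160,240)&(z>28)&(rgb.max(2)<70))
box("handle",U(355,410,215,240)&(z>45))
box("plate",U(350,415,155,240)&(z>12)&(z<26))
box("slide",U(300,330,180,218)&(z>15)); box("timer",U(300,332,219,248)&(z>8)); box("bottle",U(300,340,145,180)&(z>20))
box("blue",U(150,208,165,212)&(z>20)); box("petri",U(192,216,148,174)&(z>5))
box("tissue",U(418,447,172,214)&(z>3)); 
for u in (230,300,380): print([ (v,*np.round(W[v,u])) for v in range(60,150,10)])
E
```

```text
mat 3418 c [473.  69.] sz [154. 194.] ang 84.3 z [-1.  3.  7.] [[369.0, 2.0], [562.0, -18.0], [577.0, 136.0], [384.0, 155.0]]
chart 1237 c [ 481. -322.] sz [ 60. 174.] ang 80.8 z [30. 35. 62.] [[390.0, -338.0], [562.0, -365.0], [571.0, -306.0], [400.0, -278.0]]
chart dark 53 c [ 504. -323.] sz [ 39. 118.] ang 81.1 z [32. 50. 53.] [[442.0, -334.0], [559.0, -352.0], [565.0, -313.0], [449.0, -295.0]]
handle 46 c [ 399. -308.] sz [40.  8.] ang 79.7 z [50. 62. 65.] [[391.0, -327.0], [399.0, -329.0], [406.0, -289.0], [398.0, -288.0]]
plate 358 c [ 482. -324.] sz [ 86. 151.] ang 76.5 z [16. 20. 24.] [[399.0, -348.0], [546.0, -384.0], [566.0, -300.0], [419.0, -265.0]]
slide 363 c [ 478. -123.] sz [35. 85.] ang 86.1 z [32. 36. 40.] [[434.0, -138.0], [519.0, -143.0], [522.0, -109.0], [437.0, -103.0]]
timer 437 c [ 380. -130.] sz [64. 58.] ang 83.6 z [11. 16. 20.] [[348.0, -159.0], [405.0, -165.0], [412.0, -102.0], [355.0, -95.0]]
bottle 326 c [ 578. -134.] sz [51. 51.] ang 0.6 z [26. 73. 98.] [[552.0, -109.0], [553.0, -160.0], [604.0, -159.0], [603.0, -108.0]]
blue 2049 c [508. 278.] sz [117. 
[... 1378 characters left out ...]
np.float64(664.0), np.float64(-83.0), np.float64(84.0)), (140, np.float64(664.0), np.float64(-80.0), np.float64(-17.0))]
[(60, np.float64(703.0), np.float64(-245.0), np.float64(405.0)), (70, np.float64(703.0), np.float64(-253.0), np.float64(363.0)), (80, np.float64(689.0), np.float64(-256.0), np.float64(348.0)), (90, np.float64(666.0), np.float64(-255.0), np.float64(349.0)), (100, np.float64(651.0), np.float64(-258.0), np.float64(335.0)), (110, np.float64(664.0), np.float64(-276.0), np.float64(243.0)), (120, np.float64(663.0), np.float64(-289.0), np.float64(174.0)), (130, np.float64(664.0), np.float64(-305.0), np.float64(89.0)), (140, np.float64(663.0), np.float64(-324.0), np.float64(-5.0))]
```

```bash
python3 - <<'E'
from h import *
c=dict(np.load("top0.npz"));im=c["color"][150:245,340:420,::-1]
d=dict(np.load("side0.npz"));i2=d["color"][215:290,245:340,::-1]
a=cv2.resize(im,None,fx=5,fy=5,interpolation=2); b=cv2.resize(i2,(400,316),interpolation=2)
o=np.zeros((475,800,3),np.uint8);o[:,:400]=a;o[:316,400:]=b
cv2.imwrite("pics/crop1.png",o)
E
```

```text
(no output)
```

View pics/crop1.png

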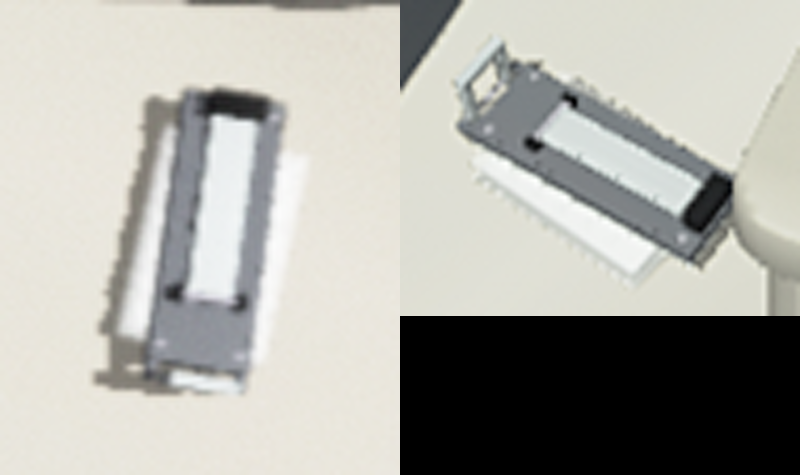

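The crop shows the chart lying on the plate, with the black foot at the far end and the handle bow (a U shape) standing up at the robot end. Next I move over the chart.

{"api": "arm_command", "payload": {
  "deltas": [
    {"dx":0.012,"dy":-0.039},
    {"dx":0.012,"dy":-0.039},
    {"dx":0.012,"dy":-0.039},
    {"dx":0.012,"dy":-0.039},
    {"dx":0.012,"dy":-0.039},
    {"dx":0.025,"dy":-0.033},
    {"dx":0.025,"dy":-0.033},
    {"dx":0.025,"dy":-0.033},
    {"dx":0.025,"dy":-0.033},
    {"dx":0.025,"dy":-0.033},
    {"dx":0.025,"dy":-0.033},
    {"dx":0.01,"dy":-0.04},
    {"dx":0.01,"dy":-0.04},
    {"dx":0.01,"dy":-0.04},
    {"dx":0.01,"dy":-0.04},
    {"dx":0.01,"dy":-0.04},
    {"dx":0.005,"dy":-0.04,"yaw":1.5},
    {"dx":0.005,"dy":-0.04,"yaw":1.5},
    {"dx":0.005,"dy":-0.04,"yaw":1.5},
    {"dx":0.005,"dy":-0.04,"yaw":1.5}
  ]
}}

```text
$.deltas[0]: bad value
```

{"api": "arm_command", "payload": {
  "deltas": [
    {"dx":0.005,"dy":-0.04,"yaw":1},
    {"dx":0.005,"dy":-0.04,"yaw":1},
    {"dx":0.005,"dy":-0.04,"yaw":0.7},
    {"dx":0.002,"dy":-0.02},
    {"dy":-0.006},
    {},
    {}
  ]
}}

```text
$.deltas[0]: bad value
```

```bash
python3 - <<'E'
from h import *
s=state(); print({k:np.round(v,3) for k,v in s.items() if k in("t","joints","eef_pos","tcp_rot","ft_force")})
c=read_camera("wrist"); np.savez("w1.npz",**c); save(c,"w1"); print(c["fx"],np.round(c["extrinsics"],3).tolist())
W=cloud(c);z=W[:,:,2]
def box(n,m):
    p=W[m]
    if len(p)<5: print(n,len(p));return
    r=cv2.minAreaRect(p[:,:2].astype(np.float32)); print(n,len(p),np.round(r[0],1),np.round(r[1],1),round(r[2],2),"z",np.round(np.percentile(p[:,2],[2,50,98]),1),np.round(cv2.boxPoints(r)).tolist())
near=(abs(W[:,:,0]-485)<130)&(abs(W[:,:,1]+323)<80)
dk=c["color"].max(2)<60
def med(m): return cv2.morphologyEx(m.astype(np.uint8),cv2.MORPH_OPEN,np.ones((5,5)))>0
box("panel",med(near&(z>29)&(z<38)))
box("foot",med(near&(z>44)&(W[:,:,0]>500)))
box("handle",med(near&(z>50)&(W[:,:,0]<430)))
E
```

```text
{'t': np.float64(0.1), 'joints': array([ 1.155,  0.491,  1.559,  0.   ,  1.092, -0.106]), 'eef_pos': array([190.433, 595.075, 233.121]), 'tcp_rot': array([-3.141, -0.   ,  2.832]), 'ft_force': array([ 0.038, -0.176,  0.408])}
282.03310732646395 [[0.305, -0.917, -0.256, 118.769], [0.952, 0.293, 0.084, 619.452], [-0.002, -0.269, 0.963, 383.961], [0.0, 0.0, 0.0, 1.0]]
panel 0
foot 0
handle 0
```

View pics/w1.png

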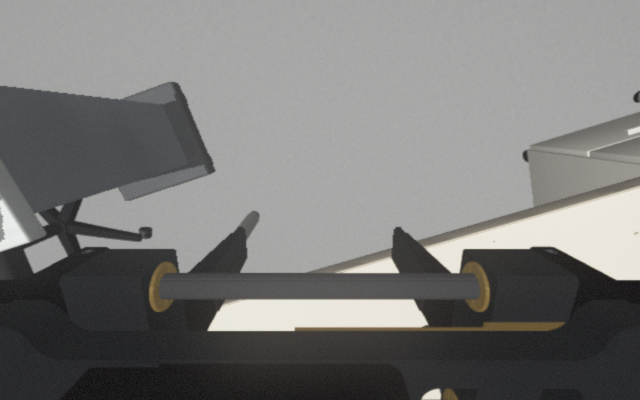

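The wrist view shows only the floor and the bench edge. The gripper fills everything below row 240, so the camera sees the robot side of the tool. The move was refused because each row needs every key.

{"api": "arm_command", "payload": {
  "deltas": [
    {"dx":0.012,"dy":-0.039,"dz":0,"yaw":0},
    {"dx":0.012,"dy":-0.039,"dz":0,"yaw":0},
    {"dx":0.012,"dy":-0.039,"dz":0,"yaw":0},
    {"dx":0.012,"dy":-0.039,"dz":0,"yaw":0},
    {"dx":0.012,"dy":-0.039,"dz":0,"yaw":0},
    {"dx":0.025,"dy":-0.033,"dz":0,"yaw":0},
    {"dx":0.025,"dy":-0.033,"dz":0,"yaw":0},
    {"dx":0.025,"dy":-0.033,"dz":0,"yaw":0},
    {"dx":0.025,"dy":-0.033,"dz":0,"yaw":0},
    {"dx":0.025,"dy":-0.033,"dz":0,"yaw":0},
    {"dx":0.025,"dy":-0.033,"dz":0,"yaw":0},
    {"dx":0.012,"dy":-0.04,"dz":0,"yaw":0},
    {"dx":0.012,"dy":-0.04,"dz":0,"yaw":0},
    {"dx":0.012,"dy":-0.04,"dz":0,"yaw":0},
    {"dx":0.012,"dy":-0.04,"dz":0,"yaw":0},
    {"dx":0.012,"dy":-0.04,"dz":0,"yaw":0},
    {"dx":0.012,"dy":-0.04,"dz":0,"yaw":1.5},
    {"dx":0.012,"dy":-0.04,"dz":0,"yaw":1.5},
    {"dx":0.012,"dy":-0.04,"dz":0,"yaw":1.5},
    {"dx":0.012,"dy":-0.04,"dz":0,"yaw":1.5}
  ]
}}

```text
t: 2.15
eef_pos: [508.7, -159.5, 233.6]
tcp_rot: [3.141, -0.0, 2.937]
ft_force: [0.1, 0.4, -0.4]
opening: 1.003
grip_force: 0.0
```

{"api": "arm_command", "payload": {
  "deltas": [
    {"dx":0.012,"dy":-0.04,"dz":0,"yaw":1},
    {"dx":0.012,"dy":-0.04,"dz":0,"yaw":1},
    {"dx":0.01,"dy":-0.04,"dz":0,"yaw":0.7},
    {"dx":0.007,"dy":-0.03,"dz":0,"yaw":0},
    {"dx":0,"dy":-0.01,"dz":0,"yaw":0},
    {"dx":0,"dy":0,"dz":0,"yaw":0},
    {"dx":0,"dy":0,"dz":0,"yaw":0}
  ]
}}

```text
t: 2.85
eef_pos: [549.2, -316.7, 233.5]
tcp_rot: [3.141, -0.001, 2.984]
ft_force: [-0.1, -0.5, 0.6]
opening: 0.999
grip_force: 0.0
```

```bash
cat >> h.py <<'E'
def st():
    s=state(); print({k:np.round(v,3).tolist() for k,v in s.items() if k in("t","joints","eef_pos","tcp_rot","ft_force","moment","opening","grip_force")})
def box(n,W,m):
    m=cv2.morphologyEx(m.astype(np.uint8),cv2.MORPH_OPEN,np.ones((3,3)))>0
    p=W[m]
    if len(p)<5: print(n,len(p));return
    r=cv2.minAreaRect(p[:,:2].astype(np.float32)); print(n,len(p),np.round(r[0],1),np.round(r[1],1),round(r[2],2),"z",np.round(np.percentile(p[:,2],[2,50,98]),1),np.round(cv2.boxPoints(r),1).tolist())
E
python3 - <<'E'
from h import *
st()
c=read_camera("wrist"); np.savez("w2.npz",**c); save(c,"w2"); print(np.round(c["extrinsics"],3)[:3,3])
W=cloud(c);z=W[:,:,2]
near=(abs(W[:,:,0]-485)<130)&(abs(W[:,:,1]+323)<80)
box("panel",W,near&(z>29)&(z<38))
box("foot",W,near&(z>44)&(W[:,:,0]>500))
box("handle",W,near&(z>50)&(W[:,:,0]<430))
E
```

```text
{'t': 2.85, 'joints': [-0.627, 0.504, 1.535, 0.0, 1.103, -2.04], 'eef_pos': [549.182, -316.691, 233.49], 'tcp_rot': [3.141, -0.001, 2.984], 'ft_force': [-0.091, -0.488, 0.63], 'moment': [0.039, -0.014, 0.006], 'grip_force': 0.0, 'opening': 0.999}
[ 474.881 -303.784  384.375]
panel 4445 [ 483.  -319.7] [ 60.1 169.4] 80.91 z [31.6 34.1 35.7] [[394.6000061035156, -336.0], [561.9000244140625, -362.79998779296875], [571.4000244140625, -303.3999938964844], [404.1000061035156, -276.70001220703125]]
foot 79811 [ 546.2 -323.7] [159.4  67.5] 81.0 z [241.9 327.9 342.1] [[500.3999938964844, -397.1000061035156], [567.0999755859375, -407.70001220703125], [592.0, -250.3000030517578], [525.2999877929688, -239.6999969482422]]
handle 407 [ 399.8 -306.5] [39.5  8.5] 81.51 z [51.3 62.6 64.4] [[392.70001220703125, -325.3999938964844], [401.1000061035156, -326.6000061035156], [406.8999938964844, -287.6000061035156], [398.5, -286.29998779296875]]
```

View pics/w2.png

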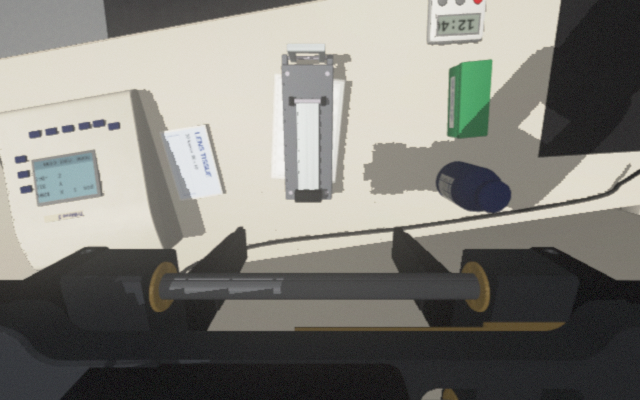

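The chart is at the middle, from (310,50) to (308,200), well aligned with the jaws. Next I grasp it by the sides at its centre.

{"api": "arm_command", "payload": {
  "deltas": [
    {"dx":-0.031,"dy":-0.002,"dz":-0.02,"yaw":0},
    {"dx":-0.031,"dy":-0.002,"dz":-0.03,"yaw":0},
    {"dx":0,"dy":0,"dz":-0.04,"yaw":0},
    {"dx":0,"dy":0,"dz":-0.04,"yaw":0},
    {"dx":0,"dy":0,"dz":-0.03,"yaw":0},
    {"dx":0,"dy":0,"dz":-0.02,"yaw":0},
    {"dx":0,"dy":0,"dz":-0.01,"yaw":0},
    {"dx":0,"dy":0,"dz":0,"yaw":0},
    {"dx":0,"dy":0,"dz":0,"yaw":0}
  ]
}}

```text
t: 3.8
eef_pos: [488.0, -321.5, 44.7]
tcp_rot: [-3.141, 0.001, 2.984]
ft_force: [-0.3, -0.5, 0.5]
opening: 0.997
grip_force: 0.0
```

{"api": "arm_command", "payload": {
  "deltas": [
    {"dx":0,"dy":0,"dz":0,"yaw":0},
    {"dx":0,"dy":0,"dz":0,"yaw":0},
    {"dx":0,"dy":0,"dz":0,"yaw":0},
    {"dx":0,"dy":0,"dz":0,"yaw":0},
    {"dx":0,"dy":0,"dz":0,"yaw":0},
    {"dx":0,"dy":0,"dz":0,"yaw":0}
  ],
  "gripper": 0.05
}}

```text
t: 4.4
eef_pos: [487.6, -321.6, 43.8]
tcp_rot: [3.141, 0.0, 2.983]
ft_force: [-0.0, 1.6, 2.5]
opening: 0.63
grip_force: 30.0
```

{"api": "arm_command", "payload": {
  "deltas": [
    {"dx":0,"dy":0,"dz":0.01,"yaw":0},
    {"dx":0,"dy":0,"dz":0.02,"yaw":0},
    {"dx":0,"dy":0,"dz":0.03,"yaw":0},
    {"dx":0,"dy":0,"dz":0.03,"yaw":0},
    {"dx":0,"dy":0.01,"dz":0.03,"yaw":0},
    {"dx":-0.001,"dy":0.02,"dz":0.01,"yaw":0},
    {"dx":-0.001,"dy":0.03,"dz":0,"yaw":0},
    {"dx":-0.001,"dy":0.035,"dz":0,"yaw":0.4},
    {"dx":-0.002,"dy":0.035,"dz":0,"yaw":0.4},
    {"dx":-0.002,"dy":0.035,"dz":0,"yaw":0.5},
    {"dx":-0.002,"dy":0.035,"dz":0,"yaw":0.5},
    {"dx":-0.002,"dy":0.035,"dz":0,"yaw":0.5},
    {"dx":-0.002,"dy":0.035,"dz":0,"yaw":0.5},
    {"dx":-0.001,"dy":0.035,"dz":0,"yaw":0.5},
    {"dx":-0.001,"dy":0.035,"dz":0,"yaw":0},
    {"dx":0,"dy":0.03,"dz":0,"yaw":0},
    {"dx":0,"dy":0.015,"dz":0,"yaw":0},
    {"dx":0,"dy":0.005,"dz":0,"yaw":0},
    {"dx":0,"dy":0,"dz":0,"yaw":0}
  ]
}}

```text
t: 6.3
eef_pos: [471.8, 68.9, 173.3]
tcp_rot: [-3.142, -0.001, 3.043]
ft_force: [0.7, -0.2, -3.3]
opening: 0.624
grip_force: 30.0
```

```bash
python3 - <<'E'
from h import *
st()
c=read_camera("wrist"); d=read_camera("top"); np.savez("t3.npz",**d); np.savez("w3.npz",**c)
cv2.imwrite("pics/b3.png",np.vstack([cv2.resize(c["color"][:240,:,::-1],(640,240)),cv2.resize(d["color"][140:250,210:450,::-1],(640,293))]))
W=cloud(c);z=W[:,:,2]
near=(abs(W[:,:,0]-473)<140)&(abs(W[:,:,1]-69)<110)
v=np.mgrid[0:400,0:640][0]
box("mat",W,near&(z<12)&(c["color"].max(2)<50)&(v<235))
box("panel",W,near&(z>145)&(z<175)&(v<235))
W=cloud(d);z=W[:,:,2]; near=(abs(W[:,:,0]-482)<110)&(abs(W[:,:,1]+322)<80)
box("plate",W,near&(z>12)&(z<26))
E
```

```text
{'t': 6.3, 'joints': [0.006, 0.365, 1.982, 0.0, 0.795, -1.466], 'eef_pos': [471.814, 68.913, 173.266], 'tcp_rot': [-3.142, -0.001, 3.043], 'ft_force': [0.674, -0.152, -3.274], 'moment': [-0.006, 0.052, -0.011], 'grip_force': 29.999, 'opening': 0.624}
mat 0
panel 13286 [422.2  74.4] [68.9 81.2] 84.45 z [159.1 163.7 170.1] [[378.3999938964844, 44.0], [459.29998779296875, 36.20000076293945], [466.0, 104.80000305175781], [385.1000061035156, 112.5999984741211]]
plate 1252 [ 481.6 -324.1] [ 85.6 126.9] 76.06 z [15.9 20.  23.8] [[409.70001220703125, -350.29998779296875], [532.9000244140625, -380.8999938964844], [553.5, -297.79998779296875], [430.29998779296875, -267.29998779296875]]
```

View pics/b3.png

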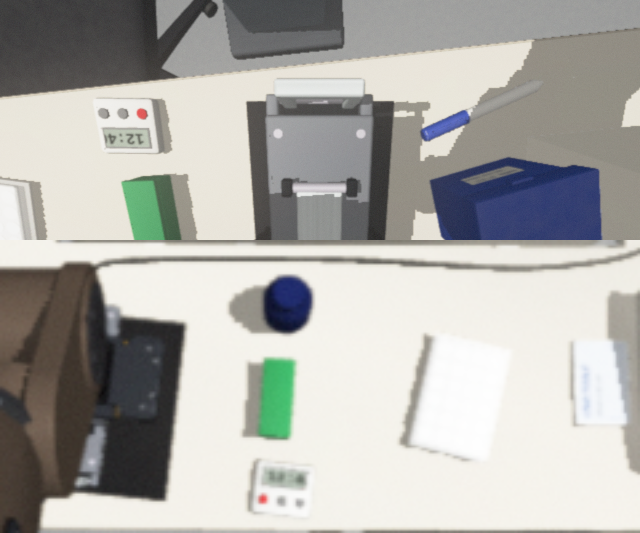

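The chart is held level and parallel over the mat, centred. The plate (bottom half, about (460,395)) has not moved. Next I lower it.

{"api": "arm_command", "payload": {
  "deltas": [
    {"dx":0,"dy":0,"dz":-0.02,"yaw":0},
    {"dx":0,"dy":0,"dz":-0.035,"yaw":0},
    {"dx":0,"dy":0,"dz":-0.035,"yaw":0},
    {"dx":0,"dy":0,"dz":-0.025,"yaw":0},
    {"dx":0,"dy":0,"dz":-0.015,"yaw":0},
    {"dx":0,"dy":0,"dz":-0.008,"yaw":0},
    {"dx":0,"dy":0,"dz":-0.004,"yaw":0},
    {"dx":0,"dy":0,"dz":-0.002,"yaw":0},
    {"dx":0,"dy":0,"dz":-0.001,"yaw":0},
    {"dx":0,"dy":0,"dz":0,"yaw":0}
  ]
}}

```text
t: 7.4
eef_pos: [472.8, 68.2, 29.2]
tcp_rot: [3.141, 0.001, 3.041]
ft_force: [-0.1, -0.5, -3.3]
opening: 0.628
grip_force: 30.0
```

{"api": "arm_command", "payload": {
  "deltas": [
    {"dx":0,"dy":0,"dz":-0.001,"yaw":0},
    {"dx":0,"dy":0,"dz":-0.001,"yaw":0},
    {"dx":0,"dy":0,"dz":-0.0005,"yaw":0},
    {"dx":0,"dy":0,"dz":0,"yaw":0}
  ]
}}

```text
t: 7.8
eef_pos: [472.6, 68.3, 26.5]
tcp_rot: [3.141, 0.0, 3.041]
ft_force: [-1.5, -0.6, 4.2]
opening: 0.629
grip_force: 30.0
```

{"api": "arm_command", "payload": {
  "deltas": [
    {"dx":0,"dy":0,"dz":0,"yaw":0},
    {"dx":0,"dy":0,"dz":0,"yaw":0},
    {"dx":0,"dy":0,"dz":0,"yaw":0},
    {"dx":0,"dy":0,"dz":0,"yaw":0},
    {"dx":0,"dy":0,"dz":0.02,"yaw":0},
    {"dx":0,"dy":0,"dz":0.04,"yaw":0},
    {"dx":0.02,"dy":-0.002,"dz":0.04,"yaw":0},
    {"dx":0.03,"dy":-0.003,"dz":0.04,"yaw":0},
    {"dx":0.022,"dy":-0.002,"dz":0.04,"yaw":0},
    {"dx":0,"dy":0,"dz":0.02,"yaw":0},
    {"dx":0,"dy":0,"dz":0,"yaw":0},
    {"dx":0,"dy":0,"dz":0,"yaw":0}
  ],
  "gripper": 0.09
}}

```text
t: 9.0
eef_pos: [544.0, 61.3, 225.6]
tcp_rot: [3.142, -0.0, 3.041]
ft_force: [-0.0, -0.1, -1.1]
opening: 0.947
grip_force: 0.0
```

```bash
python3 - <<'E'
from h import *
st()
c=read_camera("wrist"); np.savez("w4.npz",**c); save(c,"w4")
W=cloud(c);z=W[:,:,2]
v=np.mgrid[0:400,0:640][0]
near=(abs(W[:,:,0]-473)<140)&(abs(W[:,:,1]-69)<110)&(v<240)
box("mat",W,near&(z<13)&(c["color"].max(2)<60))
box("panel",W,near&(z>13)&(z<21))
box("foot",W,near&(z>28)&(z<40)&(W[:,:,0]>500))
box("handle",W,near&(z>34)&(z<60)&(W[:,:,0]<430))
E
```

```text
{'t': 9.0, 'joints': [-0.009, 0.39, 1.76, 0.0, 0.992, -1.479], 'eef_pos': [543.965, 61.292, 225.627], 'tcp_rot': [3.142, -0.0, 3.041], 'ft_force': [-0.044, -0.057, -1.127], 'moment': [0.016, 0.005, -0.045], 'grip_force': 0.0, 'opening': 0.947}
mat 0
panel 4325 [496.8  66.8] [ 62.  227.7] 85.18 z [14.5 16.8 18.5] [[380.70001220703125, 45.400001525878906], [607.5999755859375, 26.299999237060547], [612.7999877929688, 88.0999984741211], [385.8999938964844, 107.19999694824219]]
foot 322 [561.5  75.7] [76.3 30.6] 41.01 z [29.3 33.1 34.9] [[522.7000122070312, 62.20000076293945], [542.7999877929688, 39.099998474121094], [600.4000244140625, 89.19999694824219], [580.2999877929688, 112.30000305175781]]
handle 388 [383.9  78. ] [39.3  8.1] 83.93 z [37.1 45.4 47.3] [[377.79998779296875, 58.900001525878906], [385.8999938964844, 58.0], [390.0, 97.0999984741211], [382.0, 97.9000015258789]]
```

View pics/w4.png

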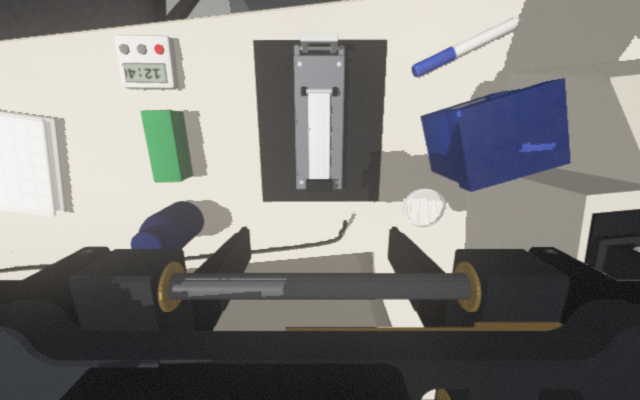

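The chart lies face down in the middle of the mat, from (320,40) to (318,190), with the leg folded. I'll refine the mat pose, panel and foot by ray casting.

```bash
cat >> h.py <<'E'
def ray(c,m,z0):
    v,u=np.nonzero(m); E=np.array(c["extrinsics"])
    D=np.stack([(u-c["cx"])/c["fx"],-(v-c["cy"])/c["fy"],-np.ones(len(u))],-1)@E[:3,:3].T
    return E[:3,3]+D*((z0-E[2,3])/D[:,2])[:,None]
def rect(n,p):
    r=cv2.minAreaRect(p[:,:2].astype(np.float32)); print(n,len(p),np.round(r[0],1),np.round(r[1],1),round(r[2],2),np.round(cv2.boxPoints(r),1).tolist())
def blob(m,u,v):
    n,l=cv2.connectedComponents(m.astype(np.uint8)); return l==l[v,u]
E
python3 - <<'E'
from h import *
c=dict(np.load("w4.npz"));v,u=np.mgrid[0:400,0:640]
g=c["color"].max(2); print(g[100,270],g[100,370],g[185,318],g[150,300])
mat=(g<45)&(v<210)&(u>245)&(u<395)
rect("mat",ray(c,blob(mat,270,100)|blob(mat,370,100),3))
foot=(g<60)&(v>174)&(v<195)&(u>304)&(u<333)&(g>=0)
pan=(g>60)&(g<175)&(v>44)&(v<195)&(u>285)&(u<350)
rect("panel",ray(c,cv2.morphologyEx(pan.astype(np.uint8),cv2.MORPH_OPEN,np.ones((3,3))),17))
f=blob(foot,318,183); rect("foot",ray(c,f,34)); 
E
```

```text
81 71 75 154
mat 256000 [627.9  53.8] [1092.3  590.9] 84.31 [[279.79998779296875, -460.3999938964844], [867.7999877929688, -519.0], [976.0999755859375, 567.9000244140625], [388.1000061035156, 626.5]]
panel 7568 [471.2  67.5] [ 82.8 176. ] 84.27 [[379.5, 35.20000076293945], [554.7000122070312, 17.600000381469727], [563.0, 99.9000015258789], [387.79998779296875, 117.5]]
foot 256000 [614.8  55.1] [1001.6  541.9] 84.31 [[295.5, -416.3999938964844], [834.7000122070312, -470.1000061035156], [934.0, 526.5999755859375], [394.79998779296875, 580.2999877929688]]
```

```bash
python3 - <<'E'
from h import *
c=dict(np.load("w4.npz"));v,u=np.mgrid[0:400,0:640]
rgb=c["color"]; g=rgb.max(2)
print([tuple(x) for x in rgb[100,240:400:8]]); print([int(x) for x in g[165:210:2,318]])
mat=(g<95)&(v<210)&(u>245)&(u<395)
rect("mat",ray(c,(blob(mat,270,100)|blob(mat,370,100)) if mat[100,270] and mat[100,370] else mat,3))
foot=(g<95)&(v>174)&(v<189)&(u>304)&(u<333)
f=blob(foot,318,183); rect("foot",ray(c,f,34))
W=cloud(c);z=W[:,:,2]
rect("panel",W[(z>13.5)&(z<20.5)&(v>35)&(v<195)&(u>285)&(u<350)])
b=(z>24)&(z<40)&(v>165)&(v<195)&(u>300)&(u<335);rect("footz",W[b])
E
```

```text
[(np.uint8(233), np.uint8(229), np.uint8(219)), (np.uint8(234), np.uint8(230), np.uint8(220)), (np.uint8(193), np.uint8(186), np.uint8(172)), (np.uint8(80), np.uint8(78), np.uint8(76)), (np.uint8(80), np.uint8(78), np.uint8(74)), (np.uint8(79), np.uint8(78), np.uint8(75)), (np.uint8(78), np.uint8(78), np.uint8(77)), (np.uint8(155), np.uint8(157), np.uint8(158)), (np.uint8(157), np.uint8(159), np.uint8(161)), (np.uint8(236), np.uint8(238), np.uint8(237)), (np.uint8(234), np.uint8(235), np.uint8(234)), (np.uint8(230), np.uint8(232), np.uint8(231)), (np.uint8(151), np.uint8(152), np.uint8(154)), (np.uint8(77), np.uint8(78), np.uint8(78)), (np.uint8(71), np.uint8(69), np.uint8(69)), (np.uint8(72), np.uint8(71), np.uint8(68)), (np.uint8(71), np.uint8(71), np.uint8(69)), (np.uint8(75), np.uint8(74), np.uint8(72)), (np.uint8(200), np.uint8(194), np.uint8(181)), (np.uint8(232), np.uint8(227), np.uint8(216))]
[232, 230, 232, 232, 232, 231, 231, 105, 70, 74, 75, 73, 75, 77, 80, 81, 81, 80, 160, 234, 234, 233, 233]
mat 12693 [473.8  71.1] [157.3 196.4] 84.53 [[368.6000061035156, 2.0999999046325684], [564.0999755859375, -16.600000381469727], [579.0, 140.0], [383.5, 158.6999969482422]]
foot 247 [541.5  62.5] [32.4 11.4] 84.27 [[534.2000122070312, 47.0], [545.5, 45.79999923706055], [548.7000122070312, 78.0], [537.4000244140625, 79.19999694824219]]
panel 4412 [468.  69.] [ 60.  170.8] 84.22 [[380.0, 47.79999923706055], [549.9000244140625, 30.600000381469727], [555.9000244140625, 90.30000305175781], [386.0, 107.5]]
footz 321 [544.4  61. ] [32.7 13.9] 84.37 [[535.9000244140625, 45.400001525878906], [549.7000122070312, 44.0], [553.0, 76.5999984741211], [539.0999755859375, 77.9000015258789]]
```

{"api": "arm_command", "payload": {
  "deltas": [
    {"dx":0,"dy":0,"dz":-0.03,"yaw":0},
    {"dx":0,"dy":0,"dz":-0.04,"yaw":0},
    {"dx":0,"dy":0,"dz":-0.04,"yaw":0},
    {"dx":0,"dy":0,"dz":-0.035,"yaw":0},
    {"dx":0,"dy":0,"dz":-0.022,"yaw":0},
    {"dx":0,"dy":0,"dz":-0.012,"yaw":0},
    {"dx":0,"dy":0,"dz":-0.006,"yaw":0},
    {"dx":0,"dy":0,"dz":0,"yaw":0},
    {"dx":0,"dy":0,"dz":0,"yaw":0}
  ],
  "gripper": 0.06
}}

```text
t: 9.95
eef_pos: [544.8, 61.3, 41.8]
tcp_rot: [3.141, 0.001, 3.041]
ft_force: [-0.9, -0.3, 0.4]
opening: 0.632
grip_force: 0.0
```

{"api": "arm_command", "payload": {
  "deltas": [
    {"dx":0,"dy":0,"dz":0,"yaw":0},
    {"dx":0,"dy":0,"dz":0,"yaw":0},
    {"dx":0,"dy":0,"dz":0,"yaw":0},
    {"dx":0,"dy":0,"dz":0,"yaw":0},
    {"dx":0,"dy":0,"dz":0,"yaw":0}
  ],
  "gripper": 0.024
}}

```text
t: 10.45
eef_pos: [544.6, 61.2, 41.3]
tcp_rot: [3.142, 0.0, 3.041]
ft_force: [-0.8, -0.7, 2.2]
opening: 0.358
grip_force: 30.0
```

{"api": "arm_command", "payload": {
  "deltas": [
    {"dx":-0.0007,"dy":0.0001,"dz":0.0055,"yaw":0},
    {"dx":-0.0007,"dy":0.0001,"dz":0.0055,"yaw":0},
    {"dx":-0.0012,"dy":0.0001,"dz":0.0055,"yaw":0},
    {"dx":-0.0012,"dy":0.0001,"dz":0.0055,"yaw":0},
    {"dx":-0.0018,"dy":0.0002,"dz":0.0053,"yaw":0},
    {"dx":-0.0018,"dy":0.0002,"dz":0.0053,"yaw":0},
    {"dx":-0.0023,"dy":0.0002,"dz":0.0051,"yaw":0},
    {"dx":-0.0023,"dy":0.0002,"dz":0.0051,"yaw":0},
    {"dx":0,"dy":0,"dz":0,"yaw":0}
  ]
}}

```text
t: 11.35
eef_pos: [532.3, 62.5, 84.6]
tcp_rot: [3.141, 0.0, 3.041]
ft_force: [-1.1, -0.7, -2.2]
opening: 0.354
grip_force: 30.0
```

```bash
python3 - <<'E'
from h import *
st()
d=read_camera("side"); c=read_camera("top")
cv2.imwrite("pics/s5.png",np.hstack([cv2.resize(d["color"][110:200,260:410,::-1],(600,360),interpolation=2)]))
E
```

```text
{'t': 11.35, 'joints': [-0.006, 0.571, 1.92, 0.0, 0.651, -1.477], 'eef_pos': [532.265, 62.523, 84.579], 'tcp_rot': [3.141, 0.0, 3.041], 'ft_force': [-1.054, -0.748, -2.165], 'moment': [0.023, -0.033, -0.016], 'grip_force': 30.0, 'opening': 0.354}
```

View pics/s5.png

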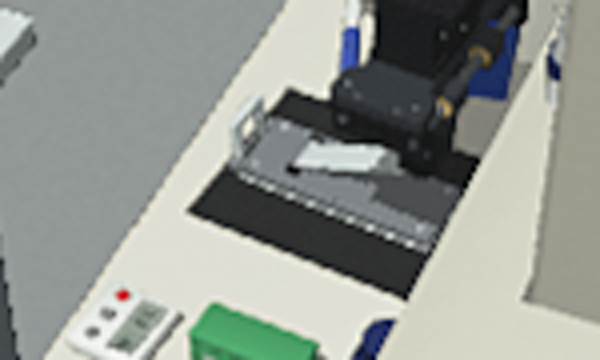

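The leg is swinging up from the flat chart, with the foot in the jaws at about (410,150). I continue to the stop.

{"api": "arm_command", "payload": {
  "deltas": [
    {"dx":-0.0028,"dy":0.0003,"dz":0.0049,"yaw":0},
    {"dx":-0.0028,"dy":0.0003,"dz":0.0049,"yaw":0},
    {"dx":-0.0033,"dy":0.0003,"dz":0.0046,"yaw":0},
    {"dx":-0.0033,"dy":0.0003,"dz":0.0046,"yaw":0},
    {"dx":-0.0037,"dy":0.0004,"dz":0.0042,"yaw":0},
    {"dx":-0.0037,"dy":0.0004,"dz":0.0042,"yaw":0},
    {"dx":-0.001,"dy":0.0001,"dz":0.001,"yaw":0},
    {"dx":0,"dy":0,"dz":0,"yaw":0}
  ]
}}

```text
t: 12.25
eef_pos: [511.7, 64.6, 112.5]
tcp_rot: [3.141, 0.0, 3.041]
ft_force: [-0.7, 0.3, -2.4]
opening: 0.351
grip_force: 30.0
```

{"api": "arm_command", "payload": {
  "deltas": [
    {"dx":-0.0015,"dy":0.0001,"dz":0.0015,"yaw":0},
    {"dx":-0.0015,"dy":0.0001,"dz":0.0015,"yaw":0},
    {"dx":0,"dy":0,"dz":0,"yaw":0}
  ]
}}

```text
t: 12.55
eef_pos: [508.7, 64.8, 115.4]
tcp_rot: [3.142, -0.0, 3.041]
ft_force: [0.0, -0.4, -3.0]
opening: 0.354
grip_force: 30.0
```

```bash
python3 - <<'E'
from h import *
for n in("side","wrist"):
    c=read_camera(n); W=cloud(c); X=W-np.array([472,68.5,0]); a=-np.radians(5.8)
    x=X[...,0]*np.cos(a)+X[...,1]*np.sin(a); y=-X[...,0]*np.sin(a)+X[...,1]*np.cos(a); z=W[...,2]
    for x0 in range(-75,80,10):
        m=(abs(x-x0)<5)&(abs(y)<29)&(abs(y)>17)&(z>5)&(z<60)
        m2=(abs(x-x0)<5)&(abs(y)<10)&(z>12)&(z<115)
        print(n,x0,m.sum(),np.round(np.median(z[m]),1) if m.any() else "", m2.sum(),np.round(np.median(z[m2]),1) if m2.any() else "")
E
```

```text
side -75 27 39.9 14 40.9
side -65 29 38.0 14 40.3
side -55 28 37.2 12 44.8
side -45 24 25.9 25 45.4
side -35 21 30.0 32 37.3
side -25 27 31.7 30 36.8
side -15 30 31.0 25 33.5
side -5 31 27.3 29 31.5
side 5 29 26.8 32 31.2
side 15 28 25.0 23 28.8
side 25 31 24.0 20 26.0
side 35 28 22.6 19 24.2
side 45 36 21.6 40 97.0
side 55 35 19.2 18 19.6
side 65 18 7.7 3 14.4
side 75 8 6.0 0 
wrist -75 484 39.0 403 39.0
wrist -65 459 37.4 395 37.4
wrist -55 412 36.6 350 41.7
wrist -45 409 34.2 372 46.6
wrist -35 382 32.5 377 52.1
wrist -25 352 30.9 408 57.6
wrist -15 343 29.3 415 63.0
wrist -5 332 27.7 433 68.6
wrist 5 305 26.0 436 74.0
wrist 15 289 24.3 468 79.5
wrist 25 265 22.8 497 84.9
wrist 35 255 21.1 800 102.5
wrist 45 247 19.6 195 106.7
wrist 55 190 17.9 0 
wrist 65 25 16.9 0 
wrist 75 0  0
```

The chart has tilted by about 0.16 rad because the pads hold the foot's angle. I'll lower straight down until it lies flat, release, and then push the foot to the stop with closed fingers.

{"api": "arm_command", "payload": {
  "deltas": [
    {"dx":0,"dy":0,"dz":-0.004,"yaw":0},
    {"dx":0,"dy":0,"dz":-0.004,"yaw":0},
    {"dx":0,"dy":0,"dz":-0.004,"yaw":0},
    {"dx":0,"dy":0,"dz":-0.003,"yaw":0},
    {"dx":0,"dy":0,"dz":-0.002,"yaw":0},
    {"dx":0,"dy":0,"dz":0,"yaw":0}
  ]
}}

```text
t: 13.25
eef_pos: [508.8, 64.7, 98.0]
tcp_rot: [3.142, -0.0, 3.041]
ft_force: [-1.0, -0.0, -3.3]
opening: 0.356
grip_force: 30.0
```

```bash
cat >> h.py <<'E'
def prof(xs=range(-75,80,10)):
    c=read_camera("wrist"); W=cloud(c); X=W-np.array([472,68.5,0]); a=-np.radians(5.8)
    x=X[...,0]*np.cos(a)+X[...,1]*np.sin(a); y=-X[...,0]*np.sin(a)+X[...,1]*np.cos(a); z=W[...,2]
    for x0 in xs:
        m=(abs(x-x0)<5)&(abs(y)<29)&(abs(y)>17)&(z>5)&(z<60); m2=(abs(x-x0)<5)&(abs(y)<10)&(z>12)&(z<115)
        print(x0,np.round(np.median(z[m]),1) if m.sum()>20 else "",np.round(np.median(z[m2]),1) if m2.sum()>20 else "",end="; ")
    return c,W,x,y
E
python3 -c "
from h import *
st();prof()"
```

```text
{'t': 13.25, 'joints': [-0.002, 0.526, 1.966, 0.0, 0.65, -1.473], 'eef_pos': [508.837, 64.743, 97.961], 'tcp_rot': [3.142, -0.0, 3.041], 'ft_force': [-1.005, -0.007, -3.285], 'moment': [-0.067, -0.116, -0.047], 'grip_force': 29.999, 'opening': 0.356}
-75 19.0 19.0; -65 18.9 18.9; -55 19.5 24.7; -45 18.6 29.4; -35 18.4 35.1; -25 18.2 40.4; -15 18.0 45.9; -5 17.9 51.4; 5 17.7 56.7; 15 17.6 62.3; 25 17.4 67.6; 35 17.3 85.1; 45 17.1 89.3; 55 16.9 ; 65  ; 75  ;
```

{"api": "arm_command", "payload": {
  "deltas": [
    {"dx":0,"dy":0,"dz":-0.001,"yaw":0},
    {"dx":0,"dy":0,"dz":-0.001,"yaw":0},
    {"dx":0,"dy":0,"dz":0,"yaw":0}
  ]
}}

```text
t: 13.6
eef_pos: [508.9, 64.8, 96.3]
tcp_rot: [3.141, 0.0, 3.041]
ft_force: [0.2, 0.0, -3.3]
opening: 0.352
grip_force: 30.0
```

{"api": "arm_command", "payload": {
  "deltas": [
    {"dx":0,"dy":0,"dz":0,"yaw":0},
    {"dx":0,"dy":0,"dz":0,"yaw":0},
    {"dx":0,"dy":0,"dz":0,"yaw":0},
    {"dx":0,"dy":0,"dz":0.02,"yaw":0},
    {"dx":0,"dy":0,"dz":0.02,"yaw":0},
    {"dx":0.02,"dy":-0.002,"dz":0.004,"yaw":0},
    {"dx":0.03,"dy":-0.003,"dz":0,"yaw":0},
    {"dx":0.005,"dy":0,"dz":0,"yaw":0},
    {"dx":0,"dy":0,"dz":0,"yaw":0}
  ],
  "gripper": 0.06
}}

```text
t: 14.5
eef_pos: [564.0, 59.7, 140.0]
tcp_rot: [3.142, -0.0, 3.041]
ft_force: [-0.2, -0.4, 0.2]
opening: 0.628
grip_force: 0.0
```

```bash
python3 -c "
from h import *
st();prof()"
```

```text
{'t': 14.5, 'joints': [-0.011, 0.522, 1.801, 0.0, 0.819, -1.481], 'eef_pos': [563.955, 59.739, 139.953], 'tcp_rot': [3.142, -0.0, 3.041], 'ft_force': [-0.205, -0.378, 0.184], 'moment': [0.009, 0.021, -0.014], 'grip_force': 0.0, 'opening': 0.628}
-75 16.8 16.7; -65 16.7 16.8; -55 17.6 22.9; -45 16.8 27.6; -35 16.8 33.0; -25 16.9 38.5; -15 16.9 43.7; -5 16.8 49.4; 5 16.8 54.9; 15 16.7 60.3; 25 16.7 65.8; 35 16.7 84.1; 45 16.8 86.4; 55 16.8 ; 65 16.5 16.7; 75  ;
```

{"api": "arm_command", "payload": {
  "deltas": [
    {"dx":0,"dy":0,"dz":0,"yaw":0},
    {"dx":0,"dy":0,"dz":0,"yaw":0},
    {"dx":0,"dy":0,"dz":-0.02,"yaw":0},
    {"dx":0,"dy":0,"dz":-0.02,"yaw":0},
    {"dx":0,"dy":0,"dz":-0.009,"yaw":0},
    {"dx":-0.01,"dy":0.001,"dz":0,"yaw":0},
    {"dx":-0.008,"dy":0.001,"dz":0,"yaw":0},
    {"dx":-0.004,"dy":0.0005,"dz":0,"yaw":0},
    {"dx":-0.003,"dy":0.0003,"dz":0,"yaw":0},
    {"dx":-0.003,"dy":0.0003,"dz":0,"yaw":0},
    {"dx":-0.003,"dy":0.0003,"dz":0,"yaw":0},
    {"dx":-0.003,"dy":0.0003,"dz":0,"yaw":0},
    {"dx":0,"dy":0,"dz":0,"yaw":0}
  ],
  "gripper": 0.0
}}

```text
t: 15.85
eef_pos: [530.2, 63.5, 91.6]
tcp_rot: [3.141, 0.001, 3.041]
ft_force: [2.3, -0.4, 1.6]
opening: 0.007
grip_force: 1.2
```

```bash
python3 -c "
from h import *
st();prof()"
```

```text
{'t': 15.85, 'joints': [-0.005, 0.557, 1.921, 0.0, 0.662, -1.475], 'eef_pos': [530.215, 63.471, 91.623], 'tcp_rot': [3.141, 0.001, 3.041], 'ft_force': [2.308, -0.419, 1.559], 'moment': [-0.024, -0.438, 0.001], 'grip_force': 1.196, 'opening': 0.007}
-75 16.7 16.8; -65 16.9 16.9; -55 17.3 23.6; -45 16.7 29.3; -35 16.8 34.6; -25 16.7 40.1; -15 16.8 45.7; -5 16.8 51.2; 5 16.8 56.6; 15 16.8 62.1; 25 16.8 68.1; 35 16.8 85.7; 45 16.7 92.6; 55 16.9 ; 65  ; 75  ;
```

The push locked by friction, with a 1.6 N upward reaction. I'll back off, go lower, and push with an upward stroke.

{"api": "arm_command", "payload": {
  "deltas": [
    {"dx":0.005,"dy":0,"dz":0,"yaw":0},
    {"dx":0,"dy":0,"dz":-0.008,"yaw":0},
    {"dx":0,"dy":0,"dz":-0.008,"yaw":0},
    {"dx":-0.004,"dy":0,"dz":0,"yaw":0},
    {"dx":-0.0013,"dy":0.0001,"dz":0.003,"yaw":0},
    {"dx":-0.0013,"dy":0.0001,"dz":0.003,"yaw":0},
    {"dx":-0.0013,"dy":0.0001,"dz":0.003,"yaw":0},
    {"dx":-0.0013,"dy":0.0001,"dz":0.003,"yaw":0},
    {"dx":-0.0013,"dy":0.0001,"dz":0.003,"yaw":0},
    {"dx":-0.0013,"dy":0.0001,"dz":0.003,"yaw":0},
    {"dx":-0.0013,"dy":0.0001,"dz":0.003,"yaw":0},
    {"dx":-0.0013,"dy":0.0001,"dz":0.003,"yaw":0}
  ]
}}

```text
t: 17.1
eef_pos: [520.4, 64.3, 99.6]
tcp_rot: [3.142, 0.0, 3.041]
ft_force: [0.6, 0.9, -0.3]
opening: 0.007
grip_force: 0.2
```

```bash
python3 -c "
from h import *
st();prof()"
```

```text
{'t': 17.1, 'joints': [-0.003, 0.535, 1.938, 0.0, 0.669, -1.474], 'eef_pos': [520.358, 64.28, 99.566], 'tcp_rot': [3.142, 0.0, 3.041], 'ft_force': [0.643, 0.88, -0.341], 'moment': [-0.0, -0.039, -0.017], 'grip_force': 0.15, 'opening': 0.007}
-75 16.8 16.9; -65 17.0 16.8; -55 17.2 24.8; -45 16.8 32.6; -35 16.8 40.2; -25 16.7 48.0; -15 16.8 55.7; -5 16.8 63.4; 5 16.8 71.3; 15 16.8 80.1; 25 16.8 100.5; 35 16.7 99.8; 45 16.8 ; 55 16.8 ; 65  ; 75  ;
```

{"api": "arm_command", "payload": {
  "deltas": [
    {"dx":-0.0013,"dy":0.0001,"dz":0.002,"yaw":0},
    {"dx":-0.0013,"dy":0.0001,"dz":0.002,"yaw":0},
    {"dx":-0.0013,"dy":0.0001,"dz":0.002,"yaw":0},
    {"dx":-0.0012,"dy":0.0001,"dz":0.0015,"yaw":0},
    {"dx":0,"dy":0,"dz":0,"yaw":0}
  ]
}}

```text
t: 17.65
eef_pos: [515.4, 64.7, 107.0]
tcp_rot: [3.141, 0.0, 3.041]
ft_force: [1.9, 0.0, -2.0]
opening: 0.006
grip_force: 0.6
```

```bash
python3 -c "
from h import *
st();prof()"
```

```text
{'t': 17.65, 'joints': [-0.002, 0.518, 1.944, 0.0, 0.679, -1.473], 'eef_pos': [515.387, 64.687, 106.993], 'tcp_rot': [3.141, 0.0, 3.041], 'ft_force': [1.913, 0.04, -1.984], 'moment': [0.0, -0.247, -0.026], 'grip_force': 0.643, 'opening': 0.006}
-75 17.2 17.1; -65 17.5 17.6; -55 17.8 26.3; -45 17.7 34.9; -35 17.8 43.7; -25 18.1 52.7; -15 18.1 61.3; -5 18.3 69.8; 5 18.6 78.7; 15 18.7 101.5; 25 18.9 106.7; 35 19.0 105.8; 45 19.2 ; 55 19.4 ; 65  ; 75  ;
```

The leg is at its stop: about 0.70 rad, with the force rising and the chart starting to lift slightly. I'll back off and look.

{"api": "arm_command", "payload": {
  "deltas": [
    {"dx":0.015,"dy":0,"dz":0,"yaw":0},
    {"dx":0.015,"dy":-0.003,"dz":0.01,"yaw":0},
    {"dx":0,"dy":0,"dz":0.04,"yaw":0},
    {"dx":0,"dy":0,"dz":0.04,"yaw":0},
    {"dx":0,"dy":0,"dz":0.03,"yaw":0},
    {"dx":0,"dy":0,"dz":0,"yaw":0}
  ],
  "gripper": 0.03
}}

```text
t: 18.3
eef_pos: [546.5, 61.7, 230.5]
tcp_rot: [3.141, 0.006, 3.041]
ft_force: [0.9, 0.0, -0.8]
opening: 0.313
grip_force: 0.0
```

```bash
python3 - <<'E'
from h import *
st();c,W,x,y=prof(range(-85,70,10)); np.savez("w6.npz",**c); save(c,"w6")
v,u=np.mgrid[0:400,0:640];z=W[...,2]
near=(abs(x)<130)&(abs(y)<60)&(v<240)
print()
rect("panel",W[near&(z>13.5)&(z<20.5)&(x<95)])
box("handle",W,near&(z>34)&(z<60)&(x<-75))
box("leg",W,near&(z>25)&(z<90)&(x>-70)&(x<0)&(abs(y)<20))
p=W[near&(z>34)&(z<60)&(x<-75)]
for a,b in((34,40),(40,44),(44,50)): q=p[(p[:,2]>=a)&(p[:,2]<b)]; print(a,len(q),np.round(q.mean(0),1) if len(q) else '')
E
```

```text
{'t': 18.3, 'joints': [-0.008, 0.386, 1.752, 0.0, 0.998, -1.478], 'eef_pos': [546.507, 61.69, 230.519], 'tcp_rot': [3.141, 0.006, 3.041], 'ft_force': [0.923, 0.012, -0.755], 'moment': [0.069, 0.027, 0.005], 'grip_force': 0.0, 'opening': 0.313}
-85 17.0 16.8; -75 16.7 16.8; -65 17.1 17.1; -55 17.2 24.7; -45 16.8 33.0; -35 16.8 41.4; -25 16.7 49.8; -15 16.8 57.3; -5 16.7 65.5; 5 16.9 73.4; 15 16.9 82.2; 25 16.7 102.6; 35 16.7 97.0; 45 16.8 16.9; 55 16.8 16.8; 65  ; 
panel 4347 [448.3  71.1] [ 60.1 168.7] 84.25 [[361.3999938964844, 49.70000076293945], [529.2000122070312, 32.79999923706055], [535.2999877929688, 92.5], [367.3999938964844, 109.4000015258789]]
handle 435 [364.5  79.4] [39.7  8.6] 84.25 z [36.4 45.4 47.2] [[358.20001220703125, 60.099998474121094], [366.79998779296875, 59.29999923706055], [370.79998779296875, 98.80000305175781], [362.20001220703125, 99.5999984741211]]
leg 1147 [444.9  71.4] [25.6 54.7] 83.24 z [26.4 48.9 68.8] [[416.29998779296875, 61.900001525878906], [470.6000061035156, 55.400001525878906], [473.6000061035156, 80.9000015258789], [419.29998779296875, 87.30000305175781]]
34 44 [368.1  78.4  37.6]
40 79 [367.2  79.8  42.5]
44 315 [364.5  79.4  45.7]
```

View pics/w6.png

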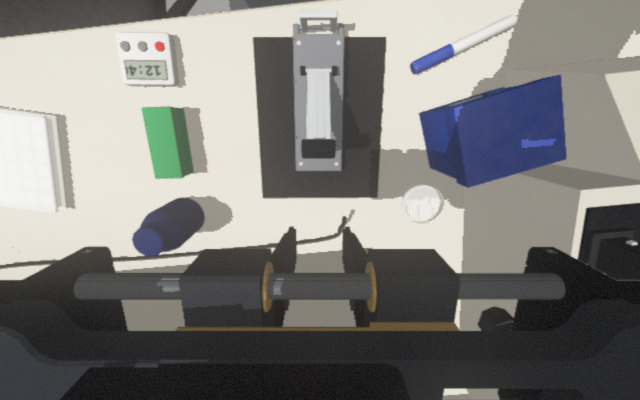

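The view shows the chart flat, with its leg out (foot at about (318,148)). It has slid about 20 mm towards the robot, so its top edge near (318,30) is just at the mat's edge. I'll fit the leg angle more exactly.

```bash
python3 - <<'E'
from h import *
c=dict(np.load("w6.npz"));W=cloud(c);X=W-np.array([452.6,70.8,0]);a=-np.radians(5.75)
x=X[...,0]*np.cos(a)+X[...,1]*np.sin(a); y=-X[...,0]*np.sin(a)+X[...,1]*np.cos(a); z=W[...,2]
v=np.mgrid[0:400,0:640][0]
m=(abs(y)<9)&(x>-25)&(x<28)&(z>24)&(z<110)&(v<240)
from scipy.stats import theilslopes
s=theilslopes(z[m][::2],x[m][::2]); print(m.sum(),s, np.arctan(s[0]), "z at hinge x",s[1]-40*s[0])
# along-ray bias: fit slope by TLS
from scipy.stats import linregress
print(np.arctan(linregress(x[m],z[m]).slope),np.arctan(1/linregress(z[m],x[m]).slope))
E
```

```text
798 TheilslopesResult(slope=np.float64(0.8087272076769546), intercept=np.float64(53.27495373781955), low_slope=np.float64(0.8036968740899876), high_slope=np.float64(0.8136750296370373)) 0.6800398023418637 z at hinge x 20.925865430741368
0.6780554325963544 0.6797331348924315
```

I'll put the chart back to the mat's middle by its sides, gripping near the handle end, and then give the leg one more nudge to the stop.

{"api": "arm_command", "payload": {
  "deltas": [
    {"dx":-0.04,"dy":0.004,"dz":0,"yaw":0},
    {"dx":-0.045,"dy":0.004,"dz":0,"yaw":0},
    {"dx":-0.04,"dy":0.004,"dz":-0.02,"yaw":0},
    {"dx":-0.014,"dy":0.002,"dz":-0.03,"yaw":0},
    {"dx":0,"dy":0,"dz":-0.04,"yaw":0},
    {"dx":0,"dy":0,"dz":-0.04,"yaw":0},
    {"dx":0,"dy":0,"dz":-0.035,"yaw":0},
    {"dx":0,"dy":0,"dz":-0.02,"yaw":0},
    {"dx":0,"dy":0,"dz":-0.01,"yaw":0},
    {"dx":0,"dy":0,"dz":-0.006,"yaw":0},
    {"dx":0,"dy":0,"dz":0,"yaw":0}
  ],
  "gripper": 0.09
}}

```text
t: 19.45
eef_pos: [406.1, 75.7, 25.5]
tcp_rot: [-3.142, -0.001, 3.041]
ft_force: [-0.5, 0.5, 0.2]
opening: 0.948
grip_force: 0.0
```

{"api": "arm_command", "payload": {
  "deltas": [
    {"dx":0,"dy":0,"dz":0,"yaw":0},
    {"dx":0,"dy":0,"dz":0,"yaw":0},
    {"dx":0,"dy":0,"dz":0,"yaw":0},
    {"dx":0,"dy":0,"dz":0,"yaw":0},
    {"dx":0,"dy":0,"dz":0,"yaw":0},
    {"dx":0.002,"dy":0,"dz":0,"yaw":0},
    {"dx":0.005,"dy":0,"dz":0,"yaw":0},
    {"dx":0.005,"dy":0,"dz":0,"yaw":0},
    {"dx":0.005,"dy":0,"dz":0,"yaw":0},
    {"dx":0.003,"dy":0,"dz":0,"yaw":0},
    {"dx":0,"dy":0,"dz":0,"yaw":0}
  ],
  "gripper": 0.05
}}

```text
t: 20.55
eef_pos: [422.8, 75.7, 26.1]
tcp_rot: [-3.141, -0.008, 3.041]
ft_force: [-14.7, -0.0, 18.3]
opening: 0.628
grip_force: 30.0
```

{"api": "arm_command", "payload": {
  "deltas": [
    {"dx":0,"dy":0,"dz":0.001,"yaw":0},
    {"dx":0,"dy":0,"dz":0,"yaw":0},
    {"dx":0,"dy":0,"dz":0,"yaw":0},
    {"dx":0,"dy":0,"dz":0,"yaw":0},
    {"dx":0,"dy":0,"dz":0.02,"yaw":0},
    {"dx":0,"dy":0,"dz":0.04,"yaw":0},
    {"dx":0,"dy":0,"dz":0.05,"yaw":0},
    {"dx":0.02,"dy":-0.002,"dz":0.05,"yaw":0},
    {"dx":0.045,"dy":-0.004,"dz":0.04,"yaw":0},
    {"dx":0.045,"dy":-0.005,"dz":0,"yaw":0},
    {"dx":0.02,"dy":-0.002,"dz":0,"yaw":0},
    {"dx":0,"dy":0,"dz":0,"yaw":0},
    {"dx":0,"dy":0,"dz":0,"yaw":0}
  ],
  "gripper": 0.09
}}

```text
t: 21.85
eef_pos: [546.5, 63.5, 215.7]
tcp_rot: [-3.142, -0.002, 3.041]
ft_force: [0.3, 0.9, -0.0]
opening: 0.947
grip_force: 0.0
```

```bash
cat >> h.py <<'E'
def chart():
    c=read_camera("wrist"); W=cloud(c); z=W[...,2]; v=np.mgrid[0:400,0:640][0]
    n=(abs(W[...,0]-465)<130)&(abs(W[...,1]-70)<48)&(v<240)
    p=W[n&(z>13.5)&(z<20.5)][:,:2].astype(np.float32)
    b=cv2.boxPoints(cv2.minAreaRect(p)); b=b[np.argsort(b[:,0])]
    far=b[2:].mean(0); near=b[:2].mean(0); d=(far-near)/np.linalg.norm(far-near); o=far-80*d; L=np.linalg.norm(far-near)
    print("origin",o.round(1),"yaw",np.degrees(np.arctan2(d[1],d[0])).round(2),"len",L.round(1))
    X=W[...,:2]-o; x=X@d; y=X@np.array([-d[1],d[0]])
    m=(abs(y)<9)&(x>-25)&(x<28)&(z>24)&(z<110)&(v<240)
    from scipy.stats import theilslopes
    print("leg",np.arctan(theilslopes(z[m][::2],x[m][::2])[0]).round(3))
    h=n&(z>43)&(z<60)&(x<-70); print("handle top",W[h].mean(0).round(1), "panel z",np.median(z[n&(z>13.5)&(z<20.5)&(x<-50)]),np.median(z[n&(z>13.5)&(z<20.5)&(x>50)]))
E
python3 -c "
from h import *
st();chart()"
```

```text
{'t': 21.85, 'joints': [-0.004, 0.406, 1.764, 0.0, 0.973, -1.475], 'eef_pos': [546.497, 63.503, 215.659], 'tcp_rot': [-3.142, -0.002, 3.041], 'ft_force': [0.335, 0.93, -0.04], 'moment': [0.041, -0.027, 0.062], 'grip_force': 0.0, 'opening': 0.947}
origin [469.1  71.3] yaw -5.92 len 169.8
leg 0.676
handle top [380.9  80.6  45.4] panel z 16.648375993306786 16.837777644096604
```

{"api": "arm_command", "payload": {
  "deltas": [
    {"dx":0,"dy":0,"dz":-0.02,"yaw":0},
    {"dx":0,"dy":0.001,"dz":-0.03,"yaw":0},
    {"dx":0,"dy":0,"dz":-0.03,"yaw":0},
    {"dx":0,"dy":0,"dz":-0.03,"yaw":0},
    {"dx":0,"dy":0,"dz":-0.01,"yaw":0},
    {"dx":-0.008,"dy":0.001,"dz":0,"yaw":0},
    {"dx":-0.0012,"dy":0.0001,"dz":0.002,"yaw":0},
    {"dx":-0.0012,"dy":0.0001,"dz":0.002,"yaw":0},
    {"dx":-0.0012,"dy":0.0001,"dz":0.002,"yaw":0},
    {"dx":-0.0012,"dy":0.0001,"dz":0.002,"yaw":0},
    {"dx":-0.0012,"dy":0.0001,"dz":0.002,"yaw":0},
    {"dx":0,"dy":0,"dz":0,"yaw":0}
  ],
  "gripper": 0.0
}}

```text
t: 23.1
eef_pos: [533.5, 66.0, 106.9]
tcp_rot: [3.141, 0.001, 3.041]
ft_force: [1.1, -0.5, -0.1]
opening: 0.018
grip_force: 0.5
```

```bash
python3 -c "
from h import *
st();chart()"
```

```text
{'t': 23.1, 'joints': [0.0, 0.537, 1.901, 0.0, 0.703, -1.47], 'eef_pos': [533.495, 66.0, 106.901], 'tcp_rot': [3.141, 0.001, 3.041], 'ft_force': [1.135, -0.529, -0.133], 'moment': [-0.015, -0.178, -0.006], 'grip_force': 0.477, 'opening': 0.018}
origin [469.7  71.4] yaw -5.83 len 170.8
leg 0.702
handle top [383.4  80.6  45.3] panel z 16.730669520491972 16.643206559341195
```

{"api": "arm_command", "payload": {
  "deltas": [
    {"dx":-0.0008,"dy":0,"dz":0.0015,"yaw":0},
    {"dx":0,"dy":0,"dz":0,"yaw":0},
    {"dx":0.001,"dy":0,"dz":0.003,"yaw":0},
    {"dx":0.003,"dy":0,"dz":0.005,"yaw":0},
    {"dx":0.01,"dy":0,"dz":0.01,"yaw":0},
    {"dx":0,"dy":0,"dz":0.045,"yaw":0},
    {"dx":0,"dy":0,"dz":0.045,"yaw":0},
    {"dx":0,"dy":0,"dz":0,"yaw":0},
    {"dx":0,"dy":0,"dz":0,"yaw":0}
  ]
}}

```text
t: 24.05
eef_pos: [546.5, 66.0, 216.8]
tcp_rot: [3.141, 0.002, 3.041]
ft_force: [-0.8, -0.2, -0.4]
opening: 0.003
grip_force: 0.0
```

```bash
python3 -c "
from h import *
st();chart()"
```

```text
{'t': 24.05, 'joints': [0.0, 0.403, 1.764, 0.0, 0.972, -1.47], 'eef_pos': [546.456, 66.042, 216.775], 'tcp_rot': [3.141, 0.002, 3.041], 'ft_force': [-0.769, -0.214, -0.352], 'moment': [0.051, 0.019, -0.036], 'grip_force': 0.0, 'opening': 0.003}
origin [469.9  71.2] yaw -5.84 len 169.5
leg 0.701
handle top [380.9  80.8  45.5] panel z 16.63820355586813 16.78741471771596
```

The leg is at 0.70 and stays there, and the chart is flat in the mat's middle. Next I go to the handle with the jaws turned a quarter turn.

{"api": "arm_command", "payload": {
  "deltas": [
    {"dx":-0.014,"dy":0.001,"dz":0,"yaw":-7.5},
    {"dx":-0.014,"dy":0.001,"dz":0,"yaw":-7.5},
    {"dx":-0.014,"dy":0.001,"dz":0,"yaw":-7.5},
    {"dx":-0.014,"dy":0.001,"dz":0,"yaw":-7.5},
    {"dx":-0.014,"dy":0.001,"dz":0,"yaw":-7.5},
    {"dx":-0.014,"dy":0.002,"dz":0,"yaw":-7.5},
    {"dx":-0.014,"dy":0.002,"dz":0,"yaw":-7.5},
    {"dx":-0.014,"dy":0.002,"dz":0,"yaw":-7.5},
    {"dx":-0.014,"dy":0.001,"dz":0,"yaw":-7.5},
    {"dx":-0.014,"dy":0.001,"dz":0,"yaw":-7.5},
    {"dx":-0.014,"dy":0.001,"dz":0,"yaw":-7.5},
    {"dx":-0.0115,"dy":0.001,"dz":0,"yaw":-7.5},
    {"dx":0,"dy":0,"dz":-0.04,"yaw":0},
    {"dx":0,"dy":0,"dz":-0.04,"yaw":0},
    {"dx":0,"dy":0,"dz":-0.03,"yaw":0},
    {"dx":0,"dy":0,"dz":0,"yaw":0},
    {"dx":0,"dy":0,"dz":0,"yaw":0}
  ],
  "gripper": 0.05
}}

```text
t: 25.8
eef_pos: [380.5, 81.0, 105.6]
tcp_rot: [-3.139, 0.0, 1.47]
ft_force: [-0.3, 0.2, -0.2]
opening: 0.522
grip_force: 0.0
```

```bash
python3 -c "
from h import *
st()
c=read_camera('side');W=cloud(c);z=W[...,2]
n=(abs(W[...,0]-382)<30)&(abs(W[...,1]-80)<30)&(z>25)&(z<55); p=W[n]; print(len(p),p[p[:,2]>38].mean(0).round(1),p[p[:,2]<32].mean(0).round(1))
"
```

```text
{'t': 25.8, 'joints': [0.04, 0.391, 2.247, -0.0, 0.506, 0.14], 'eef_pos': [380.483, 80.987, 105.575], 'tcp_rot': [-3.139, 0.0, 1.47], 'ft_force': [-0.319, 0.242, -0.174], 'moment': [-0.109, 0.055, -0.006], 'grip_force': 0.0, 'opening': 0.522}
57 [380.1  79.2  46.4] [381.3  84.2  29.5]
```

{"api": "arm_command", "payload": {
  "deltas": [
    {"dx":0,"dy":0,"dz":-0.02,"yaw":0},
    {"dx":0,"dy":0,"dz":-0.02,"yaw":0},
    {"dx":0,"dy":0,"dz":-0.014,"yaw":0},
    {"dx":0,"dy":0,"dz":-0.007,"yaw":0},
    {"dx":0,"dy":0,"dz":0,"yaw":0},
    {"dx":0,"dy":0,"dz":0,"yaw":0}
  ]
}}

```text
t: 26.45
eef_pos: [381.4, 81.0, 45.7]
tcp_rot: [3.14, -0.0, 1.47]
ft_force: [-0.6, 0.0, 0.1]
opening: 0.527
grip_force: 0.0
```

{"api": "arm_command", "payload": {
  "deltas": [
    {"dx":0,"dy":0,"dz":0,"yaw":0},
    {"dx":0,"dy":0,"dz":0,"yaw":0},
    {"dx":0,"dy":0,"dz":0,"yaw":0},
    {"dx":0,"dy":0,"dz":0,"yaw":0},
    {"dx":0,"dy":0,"dz":0,"yaw":0},
    {"dx":0,"dy":0,"dz":0,"yaw":0}
  ],
  "gripper": 0.0
}}

```text
t: 27.05
eef_pos: [380.9, 81.0, 44.8]
tcp_rot: [3.142, 0.0, 1.47]
ft_force: [1.2, -0.1, 1.0]
opening: 0.082
grip_force: 30.1
```

{"api": "arm_command", "payload": {
  "deltas": [
    {"dx":0.0002,"dy":0,"dz":0.008,"yaw":0},
    {"dx":0.0006,"dy":0,"dz":0.009,"yaw":0},
    {"dx":0.001,"dy":0,"dz":0.008,"yaw":0},
    {"dx":0.0015,"dy":0,"dz":0.0085,"yaw":0},
    {"dx":0.0018,"dy":-0.0002,"dz":0.0082,"yaw":0},
    {"dx":0.0024,"dy":-0.0002,"dz":0.0081,"yaw":0},
    {"dx":0.0058,"dy":-0.0006,"dz":0.0158,"yaw":0},
    {"dx":0.0073,"dy":-0.0007,"dz":0.0151,"yaw":0},
    {"dx":0.0088,"dy":-0.0009,"dz":0.0143,"yaw":0},
    {"dx":0.0102,"dy":-0.001,"dz":0.0134,"yaw":0},
    {"dx":0.0114,"dy":-0.0011,"dz":0.0123,"yaw":0},
    {"dx":0.0126,"dy":-0.0013,"dz":0.011,"yaw":0},
    {"dx":0.0136,"dy":-0.0014,"dz":0.0097,"yaw":0},
    {"dx":0.0145,"dy":-0.0014,"dz":0.0082,"yaw":0},
    {"dx":0.0145,"dy":-0.0014,"dz":0.0067,"yaw":0},
    {"dx":0.008,"dy":-0.0008,"dz":0.004,"yaw":0},
    {"dx":0,"dy":0,"dz":0,"yaw":0}
  ]
}}

```text
t: 28.75
eef_pos: [495.8, 69.9, 205.8]
tcp_rot: [3.14, -0.0, 1.47]
ft_force: [-1.0, 0.7, 11.7]
opening: 0.079
grip_force: 30.0
```

```bash
python3 - <<'E'
from h import *
st()
d=read_camera("side"); np.savez("s7.npz",**d)
W=cloud(d); X=W-np.array([473.8,71.1,0]);a=-np.radians(5.75)
x=X[...,0]*np.cos(a)+X[...,1]*np.sin(a); y=-X[...,0]*np.sin(a)+X[...,1]*np.cos(a); z=W[...,2]
n=(abs(y)<50)&(abs(x)<150)
for z0 in range(10,200,15):
    m=n&(abs(z-z0)<6); print(z0,m.sum(),np.percentile(x[m],[2,50,98]).round() if m.any() else "",np.percentile(y[m],[2,98]).round() if m.any() else "")
E
```

```text
{'t': 28.75, 'joints': [0.008, 0.35, 1.892, -0.0, 0.898, 0.109], 'eef_pos': [495.819, 69.902, 205.765], 'tcp_rot': [3.14, -0.0, 1.47], 'ft_force': [-1.041, 0.691, 11.658], 'moment': [-0.056, -0.015, -0.034], 'grip_force': 30.002, 'opening': 0.079}
10 992 [-128.  -26.   75.] [-48.  47.]
25 38 [21. 32. 34.] [-28.  29.]
40 42 [21. 32. 33.] [-29.  29.]
55 48 [21. 32. 93.] [-28.  27.]
70 68 [22. 33. 89.] [-28.  22.]
85 68 [19. 66. 76.] [-28.  16.]
100 67 [20. 53. 64.] [-30.  14.]
115 57 [19. 42. 50.] [-30.  16.]
130 70 [18. 31. 39.] [-29.  31.]
145 43 [17. 29. 31.] [-30.  28.]
160 63 [17. 28. 30.] [-28.  30.]
175 39 [18. 24. 26.] [-29.  28.]
190 19 [17. 24. 30.] [-22.  11.]
```

The chart now stands nearly upright, pressing on its bottom edge with 12 N. I'll lift it off and carry it 76 mm towards the robot.

{"api": "arm_command", "payload": {
  "deltas": [
    {"dx":0,"dy":0,"dz":0.004,"yaw":0},
    {"dx":0,"dy":0,"dz":0.006,"yaw":0},
    {"dx":0,"dy":0,"dz":0.01,"yaw":0},
    {"dx":0,"dy":0,"dz":0.01,"yaw":0},
    {"dx":-0.003,"dy":0.0003,"dz":0,"yaw":0},
    {"dx":-0.006,"dy":0.0006,"dz":0,"yaw":0},
    {"dx":-0.008,"dy":0.0008,"dz":0,"yaw":0},
    {"dx":-0.009,"dy":0.0009,"dz":0,"yaw":0},
    {"dx":-0.009,"dy":0.0009,"dz":0,"yaw":0},
    {"dx":-0.009,"dy":0.0009,"dz":0,"yaw":0},
    {"dx":-0.009,"dy":0.0009,"dz":0,"yaw":0},
    {"dx":-0.009,"dy":0.0009,"dz":0,"yaw":0},
    {"dx":-0.007,"dy":0.0007,"dz":0,"yaw":0},
    {"dx":-0.005,"dy":0.0005,"dz":0,"yaw":0},
    {"dx":-0.002,"dy":0.0002,"dz":0,"yaw":0},
    {"dx":0,"dy":0,"dz":0,"yaw":0},
    {"dx":0,"dy":0,"dz":0,"yaw":0},
    {"dx":0,"dy":0,"dz":0,"yaw":0},
    {"dx":0,"dy":0,"dz":0,"yaw":0},
    {"dx":0,"dy":0,"dz":0,"yaw":0}
  ]
}}

```text
t: 30.8
eef_pos: [419.2, 77.6, 235.1]
tcp_rot: [-3.142, 0.0, 1.47]
ft_force: [-0.9, 0.8, -3.8]
opening: 0.079
grip_force: 30.0
```

```bash
cat >> h.py <<'E'
def stand(cam="side"):
    d=read_camera(cam); W=cloud(d); X=W-np.array([473.8,71.1,0]);a=-np.radians(5.75)
    x=X[...,0]*np.cos(a)+X[...,1]*np.sin(a); y=-X[...,0]*np.sin(a)+X[...,1]*np.cos(a); z=W[...,2]
    n=(abs(y)<50)&(abs(x)<150)
    for z0 in range(10,215,12):
        m=n&(abs(z-z0)<6); 
        if m.sum()>5: print(z0,m.sum(),np.percentile(x[m],[2,10,50,90,98]).round(),np.percentile(y[m],[2,98]).round())
    return d,x,y,z
E
python3 -c "
from h import *
st();stand()"
```

```text
{'t': 30.8, 'joints': [0.028, 0.206, 2.015, -0.0, 0.92, 0.128], 'eef_pos': [419.198, 77.578, 235.054], 'tcp_rot': [-3.142, 0.0, 1.47], 'ft_force': [-0.893, 0.778, -3.754], 'moment': [-0.039, 0.066, 0.007], 'grip_force': 29.999, 'opening': 0.079}
10 1019 [-126.  -88.  -12.   61.   75.] [-48.  48.]
34 9 [-70. -65. -59. -58. -58.] [-29.  18.]
46 38 [-71. -67. -58. -57. -56.] [-30.  28.]
58 40 [-72. -66. -58. -48.  23.] [-29.  31.]
70 108 [-68. -58.  14.  29.  31.] [-29.  24.]
82 86 [-68. -61.   1.  15.  26.] [-29.  23.]
94 71 [-67. -62. -53.  -1.   5.] [-29.  26.]
106 72 [-66. -58. -53.  -8.  -5.] [-29.  17.]
118 63 [-65. -61. -24. -17. -15.] [-29.  13.]
130 68 [-65. -59. -34. -25. -23.] [-29.  13.]
142 60 [-63. -58. -41. -34. -30.] [-29.  15.]
154 74 [-64. -60. -49. -43. -40.] [-30.  24.]
166 51 [-64. -60. -51. -50. -48.] [-30.  32.]
178 41 [-62. -57. -50. -49. -48.] [-28.  27.]
190 65 [-61. -56. -50. -49. -48.] [-30.  27.]
202 50 [-58. -57. -53. -50. -50.] [-29.  29.]
214 16 [-58. -56. -52. -51. -50.] [-21.  16.]
```

{"api": "arm_command", "payload": {
  "deltas": [
    {"dx":0.004,"dy":-0.0004,"dz":-0.004,"yaw":0},
    {"dx":0.005,"dy":-0.0005,"dz":-0.006,"yaw":0},
    {"dx":0.004,"dy":-0.0004,"dz":-0.006,"yaw":0},
    {"dx":0.002,"dy":-0.0002,"dz":-0.004,"yaw":0},
    {"dx":0,"dy":0,"dz":-0.003,"yaw":0},
    {"dx":0,"dy":0,"dz":-0.001,"yaw":0},
    {"dx":0,"dy":0,"dz":0,"yaw":0},
    {"dx":0,"dy":0,"dz":0,"yaw":0}
  ]
}}

```text
t: 31.65
eef_pos: [434.1, 76.1, 211.3]
tcp_rot: [3.141, -0.0, 1.47]
ft_force: [0.5, 0.3, -2.7]
opening: 0.08
grip_force: 30.0
```

{"api": "arm_command", "payload": {
  "deltas": [
    {"dx":0,"dy":0,"dz":-0.001,"yaw":0},
    {"dx":0,"dy":0,"dz":-0.001,"yaw":0},
    {"dx":0,"dy":0,"dz":0,"yaw":0}
  ]
}}

```text
t: 31.95
eef_pos: [434.1, 76.1, 209.1]
tcp_rot: [3.142, 0.0, 1.47]
ft_force: [-0.3, 0.4, -2.7]
opening: 0.081
grip_force: 30.0
```

{"api": "arm_command", "payload": {
  "deltas": [
    {"dx":0,"dy":0,"dz":-0.001,"yaw":0},
    {"dx":0,"dy":0,"dz":-0.001,"yaw":0},
    {"dx":0,"dy":0,"dz":0,"yaw":0}
  ]
}}

```text
t: 32.25
eef_pos: [434.1, 76.1, 207.0]
tcp_rot: [-3.141, 0.0, 1.47]
ft_force: [-0.0, -0.3, -3.8]
opening: 0.08
grip_force: 30.0
```

{"api": "arm_command", "payload": {
  "deltas": [
    {"dx":0,"dy":0,"dz":-0.001,"yaw":0},
    {"dx":0,"dy":0,"dz":0,"yaw":0}
  ]
}}

```text
t: 32.45
eef_pos: [434.1, 76.1, 206.1]
tcp_rot: [3.142, 0.0, 1.47]
ft_force: [-0.7, 0.5, -2.8]
opening: 0.081
grip_force: 30.0
```

{"api": "arm_command", "payload": {
  "deltas": [
    {"dx":0,"dy":0,"dz":-0.001,"yaw":0},
    {"dx":0,"dy":0,"dz":0,"yaw":0}
  ]
}}

```text
t: 32.65
eef_pos: [434.9, 76.1, 205.8]
tcp_rot: [3.139, -0.0, 1.47]
ft_force: [-0.6, -0.5, 5.7]
opening: 0.079
grip_force: 30.0
```

{"api": "arm_command", "payload": {
  "deltas": [
    {"dx":0,"dy":0,"dz":-0.001,"yaw":0},
    {"dx":0,"dy":0,"dz":0,"yaw":0}
  ]
}}

```text
t: 32.85
eef_pos: [435.7, 76.1, 205.7]
tcp_rot: [3.137, -0.001, 1.471]
ft_force: [0.1, -1.0, 14.2]
opening: 0.078
grip_force: 30.0
```

The bottom edge has touched down. I'll ease off 1 mm and lean it back along the arc.

{"api": "arm_command", "payload": {
  "deltas": [
    {"dx":0.001,"dy":0,"dz":0.0012,"yaw":0},
    {"dx":0.0035,"dy":-0.0004,"dz":0,"yaw":0},
    {"dx":0.0042,"dy":-0.0004,"dz":-0.0004,"yaw":0},
    {"dx":0.0042,"dy":-0.0004,"dz":-0.0004,"yaw":0},
    {"dx":0.0042,"dy":-0.0004,"dz":-0.0005,"yaw":0},
    {"dx":0.0042,"dy":-0.0004,"dz":-0.0006,"yaw":0},
    {"dx":0.0042,"dy":-0.0004,"dz":-0.0007,"yaw":0},
    {"dx":0.0041,"dy":-0.0004,"dz":-0.0008,"yaw":0},
    {"dx":0.0041,"dy":-0.0004,"dz":-0.0009,"yaw":0},
    {"dx":0,"dy":0,"dz":0,"yaw":0}
  ]
}}

```text
t: 33.85
eef_pos: [469.5, 72.8, 201.6]
tcp_rot: [3.138, -0.0, 1.47]
ft_force: [2.5, -0.1, 7.4]
opening: 0.083
grip_force: 30.0
```

```bash
python3 -c "
from h import *
st();stand()"
```

```text
{'t': 33.85, 'joints': [0.015, 0.32, 1.956, -0.0, 0.862, 0.115], 'eef_pos': [469.549, 72.777, 201.573], 'tcp_rot': [3.138, -0.0, 1.47], 'ft_force': [2.479, -0.093, 7.443], 'moment': [-0.117, -0.437, 0.082], 'grip_force': 30.001, 'opening': 0.083}
10 867 [-128.  -96.  -16.   62.   76.] [-48.  48.]
22 78 [-49. -39.  39.  52.  54.] [-28.  21.]
34 65 [-45. -39.  33.  48.  50.] [-28.  26.]
46 48 [-43. -38. -29.  30.  33.] [-29.  25.]
58 52 [-39. -36. -26.  25.  27.] [-28.  21.]
70 52 [-36. -32.  15.  21.  23.] [-28.  19.]
82 51 [-34. -29. -19.  15.  18.] [-29.  18.]
94 49 [-30. -27.   4.   9.  11.] [-30.  15.]
106 44 [-27. -22.  -2.   4.   5.] [-29.  13.]
118 59 [-23. -19.  -7.  -2.   1.] [-30.  22.]
130 34 [-21. -18.  -8.  -5.  -4.] [-29.  24.]
142 33 [-18. -17.  -6.  -3.  -2.] [-33.  24.]
154 39 [-13. -10.  -2.  -0.   1.] [-30.  25.]
166 52 [-11.  -7.  -2.   0.   1.] [-29.  30.]
178 20 [-6. -6. -2. -0. -0.] [-28.  25.]
190 24 [-13.  -7.  -1.   4.   5.] [-21.  11.]
202 48 [-14. -11.  -3.   6.   7.] [-18.  12.]
214 41 [-18. -14.  -0.   8.   9.] [-10.  11.]
```

{"api": "arm_command", "payload": {
  "deltas": [
    {"dx":0.003,"dy":-0.0003,"dz":-0.0008,"yaw":0},
    {"dx":0.003,"dy":-0.0003,"dz":-0.0008,"yaw":0},
    {"dx":0.003,"dy":-0.0003,"dz":-0.0009,"yaw":0},
    {"dx":0.001,"dy":-0.0001,"dz":-0.0003,"yaw":0},
    {"dx":0,"dy":0,"dz":0,"yaw":0}
  ]
}}

```text
t: 34.4
eef_pos: [479.5, 71.8, 198.9]
tcp_rot: [3.138, -0.0, 1.47]
ft_force: [2.8, 0.2, 8.2]
opening: 0.081
grip_force: 30.0
```

```bash
python3 - <<'E'
from h import *
st();d,x,y,z=stand()
m=(abs(y)<30)&(z>18)&(z<40)&(x>20)&(x<75); print(z[m].min(), x[m].max())
E
```

```text
{'t': 34.4, 'joints': [0.012, 0.337, 1.938, -0.0, 0.864, 0.113], 'eef_pos': [479.51, 71.804, 198.915], 'tcp_rot': [3.138, -0.0, 1.47], 'ft_force': [2.83, 0.213, 8.202], 'moment': [-0.152, -0.526, 0.019], 'grip_force': 30.001, 'opening': 0.081}
10 951 [-124.  -96.  -15.   63.   76.] [-49.  47.]
22 86 [-46. -38.  41.  52.  54.] [-28.  21.]
34 43 [-43. -40.  31.  36.  39.] [-29.  20.]
46 46 [-40. -35.  25.  30.  32.] [-29.  19.]
58 45 [-36. -33. -22.  26.  28.] [-29.  23.]
70 47 [-31. -29.  16.  22.  23.] [-30.  21.]
82 41 [-28. -26.  12.  17.  18.] [-30.  13.]
94 49 [-24. -21.   8.  13.  15.] [-31.  14.]
106 43 [-21. -18.   4.   9.  10.] [-29.  16.]
118 55 [-14. -10.   1.   4.   5.] [-30.  21.]
130 28 [-14. -10.  -0.   2.   3.] [-29.  27.]
142 27 [-8. -7.  2.  5.  7.] [-30.  23.]
154 48 [-5. -3.  7.  9. 10.] [-28.  24.]
166 40 [ 2.  4.  8. 10. 11.] [-28.  29.]
178 21 [ 2.  3.  8. 11. 12.] [-24.  22.]
190 25 [ 3.  5.  9. 14. 15.] [-19.  11.]
202 52 [-6. -2.  5. 17. 17.] [-20.   7.]
214 42 [-6. -2.  8. 18. 18.] [-12.  10.]
18.139916307341082 54.327579628229884
```

{"api": "arm_command", "payload": {
  "deltas": [
    {"dx":0.001,"dy":-0.0001,"dz":-0.0002,"yaw":0},
    {"dx":0.001,"dy":-0.0001,"dz":-0.0002,"yaw":0},
    {"dx":0,"dy":0,"dz":0,"yaw":0}
  ]
}}

```text
t: 34.75
eef_pos: [481.2, 71.6, 198.6]
tcp_rot: [3.139, -0.0, 1.47]
ft_force: [1.0, 1.3, 9.3]
opening: 0.082
grip_force: 30.0
```

{"api": "arm_command", "payload": {
  "deltas": [
    {"dx":0.0005,"dy":0,"dz":0.0007,"yaw":0},
    {"dx":0,"dy":0,"dz":0,"yaw":0},
    {"dx":0,"dy":0,"dz":0,"yaw":0}
  ]
}}

```text
t: 35.05
eef_pos: [480.9, 71.7, 198.7]
tcp_rot: [3.14, -0.0, 1.47]
ft_force: [2.3, 0.5, 5.3]
opening: 0.082
grip_force: 30.0
```

```bash
python3 - <<'E'
from h import *
st();d,x,y,z=stand()
E
```

```text
{'t': 35.05, 'joints': [0.012, 0.34, 1.933, -0.0, 0.867, 0.112], 'eef_pos': [480.851, 71.681, 198.713], 'tcp_rot': [3.14, -0.0, 1.47], 'ft_force': [2.264, 0.491, 5.273], 'moment': [-0.109, -0.235, -0.019], 'grip_force': 30.001, 'opening': 0.082}
10 937 [-128.  -96.  -15.   63.   75.] [-48.  46.]
22 77 [-48. -38.  42.  52.  54.] [-29.  19.]
34 46 [-46. -42. -30.  36.  39.] [-28.  25.]
46 46 [-39. -34.  27.  32.  34.] [-29.  18.]
58 45 [-36. -33.  20.  26.  27.] [-28.  21.]
70 45 [-33. -28.  17.  24.  24.] [-29.  14.]
82 44 [-27. -24.  14.  18.  20.] [-30.  13.]
94 44 [-23. -21.   9.  14.  15.] [-31.  13.]
106 41 [-19. -14.   4.   9.  10.] [-29.  14.]
118 56 [-16. -12.   1.   5.   6.] [-29.  23.]
130 30 [-11. -10.   0.   3.   5.] [-29.  33.]
142 27 [-8. -6.  3.  7.  8.] [-30.  24.]
154 48 [-4. -1.  8. 10. 11.] [-30.  32.]
166 36 [-1.  2.  8. 11. 12.] [-29.  27.]
178 20 [ 3.  7. 11. 13. 13.] [-23.  19.]
190 23 [ 3.  4. 11. 15. 15.] [-20.   9.]
202 54 [-5. -1.  7. 18. 18.] [-19.  13.]
214 41 [-6. -3.  9. 20. 20.] [-10.   9.]
```

The lean is about 0.33 rad with the foot down, so I'll release and rise straight up.

{"api": "arm_command", "payload": {
  "deltas": [
    {"dx":0,"dy":0,"dz":0,"yaw":0},
    {"dx":0,"dy":0,"dz":0,"yaw":0},
    {"dx":0,"dy":0,"dz":0,"yaw":0},
    {"dx":0,"dy":0,"dz":0,"yaw":0},
    {"dx":0,"dy":0,"dz":0.005,"yaw":0},
    {"dx":0,"dy":0,"dz":0.01,"yaw":0},
    {"dx":0,"dy":0,"dz":0.02,"yaw":0},
    {"dx":0,"dy":0,"dz":0.03,"yaw":0},
    {"dx":-0.02,"dy":0,"dz":0.03,"yaw":0},
    {"dx":-0.04,"dy":0,"dz":0.02,"yaw":0},
    {"dx":-0.03,"dy":0,"dz":0,"yaw":0},
    {"dx":0,"dy":0,"dz":0,"yaw":0}
  ],
  "gripper": 0.035
}}

```text
t: 36.3
eef_pos: [387.6, 71.8, 315.1]
tcp_rot: [3.14, -0.0, 1.471]
ft_force: [-0.1, 1.0, -0.2]
opening: 0.369
grip_force: 0.0
```

```bash
python3 - <<'E'
from h import *
st();d,x,y,z=stand()
m=(abs(y)<45)&(z>20)&(z<190)&(x<30)
# front face yaw: fit x = a + b*y + c*z on face-visible/leftmost points via low strip of side edge
t=read_camera("top"); W=cloud(t); X=W-np.array([473.8,71.1,0]);a=-np.radians(5.75)
tx=X[...,0]*np.cos(a)+X[...,1]*np.sin(a); ty=-X[...,0]*np.sin(a)+X[...,1]*np.cos(a)
q=(abs(tx)<70)&(abs(ty)<50)&(W[...,2]>140)&(W[...,2]<165)
r=cv2.minAreaRect(np.stack([tx[q],ty[q]],-1).astype(np.float32)); print("top strip in mat frame",q.sum(),r)
cv2.imwrite("pics/end.png",np.hstack([cv2.resize(d["color"][90:200,250:410,::-1],(436,300),interpolation=2),cv2.resize(t["color"][140:250,200:333,::-1],(363,300),interpolation=2)]))
E
```

```text
{'t': 36.3, 'joints': [0.015, 0.06, 1.953, -0.0, 1.127, 0.115], 'eef_pos': [387.631, 71.837, 315.064], 'tcp_rot': [3.14, -0.0, 1.471], 'ft_force': [-0.056, 1.044, -0.247], 'moment': [-0.102, 0.06, 0.039], 'grip_force': 0.0, 'opening': 0.369}
10 960 [-126.  -95.  -16.   62.   75.] [-48.  47.]
22 80 [-48. -42.  42.  52.  53.] [-29.  23.]
34 43 [-44. -39.  32.  37.  40.] [-29.  16.]
46 53 [-40. -36.  26.  31.  34.] [-28.  21.]
58 37 [-37. -32. -21.  26.  27.] [-29.  20.]
70 51 [-33. -29.  18.  23.  24.] [-30.  15.]
82 43 [-27. -23.  14.  18.  19.] [-32.  14.]
94 43 [-24. -20.   8.  13.  14.] [-30.  13.]
106 38 [-19. -15.   6.   8.  11.] [-30.  13.]
118 59 [-15.  -9.   2.   5.   6.] [-30.  25.]
130 26 [-12. -11.   0.   4.   4.] [-29.  30.]
142 28 [-8. -7.  3.  8.  9.] [-30.  13.]
154 48 [-3. -1.  8. 10. 11.] [-30.  28.]
166 45 [-1.  1.  9. 12. 13.] [-29.  28.]
178 26 [ 4.  4.  8. 11. 12.] [-19.  21.]
190 23 [ 1.  4.  9. 11. 11.] [-18.  21.]
202 40 [ 2.  4.  8. 10. 11.] [-18.  19.]
top strip in mat frame 119 ((-0.10518503189086914, -4.154451370239258), (15.804034233093262, 56.2412109375), 3.6742444038391113)
```

View pics/end.png

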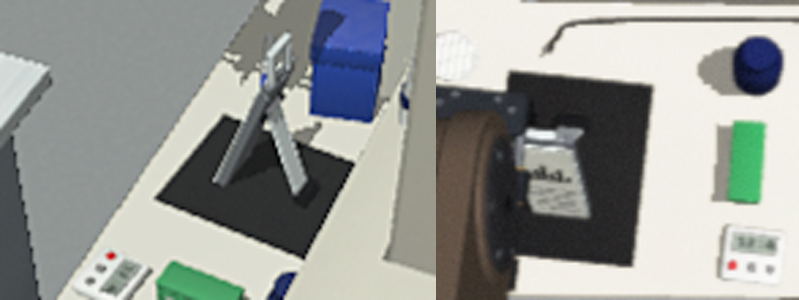

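The chart stands on its bottom edge and foot on the mat, with its face towards the robot. I'll move the arm aside and check squareness and the bystanders.

{"api": "arm_command", "payload": {
  "deltas": [
    {"dx":0.005,"dy":-0.04,"dz":0,"yaw":0},
    {"dx":0.005,"dy":-0.04,"dz":0,"yaw":0},
    {"dx":0.005,"dy":-0.04,"dz":0,"yaw":0},
    {"dx":0.005,"dy":-0.04,"dz":0,"yaw":0},
    {"dx":0,"dy":-0.04,"dz":0,"yaw":0},
    {"dx":0,"dy":-0.04,"dz":0,"yaw":0},
    {"dx":0,"dy":-0.03,"dz":0,"yaw":0},
    {"dx":0,"dy":0,"dz":0,"yaw":0}
  ]
}}

```text
t: 37.2
eef_pos: [411.1, -201.9, 312.9]
tcp_rot: [-3.141, 0.0, 1.467]
ft_force: [0.0, -0.4, 0.6]
opening: 0.365
grip_force: 0.0
```

```bash
python3 - <<'E'
from h import *
st()
t=read_camera("top"); W=cloud(t); X=W-np.array([473.8,71.1,0]);a=-np.radians(5.75)
tx=X[...,0]*np.cos(a)+X[...,1]*np.sin(a); ty=-X[...,0]*np.sin(a)+X[...,1]*np.cos(a); z=W[...,2]
q=(abs(tx)<80)&(abs(ty)<50)
m=q&(z>30)&(z<150)&(abs(ty)<26)&(tx<30)
A=np.stack([np.ones(m.sum()),ty[m],z[m]],-1)
c,*_=np.linalg.lstsq(A,tx[m],rcond=None); r=tx[m]-A@c; k=abs(r)<4; c,*_=np.linalg.lstsq(A[k],tx[m][k],rcond=None)
print("face fit x=a+b*y+c*z",c.round(3),"yaw deg",np.degrees(np.arctan(-c[1])).round(2),"lean",np.arctan(c[2]).round(3),k.sum())
for z0 in (20,60,100,140): n=q&(abs(z-z0)<12)&(tx<40); print(z0,n.sum(),np.percentile(ty[n],[1,99]).round(1))
d=t["color"].max(2)<80
mm=d&(abs(tx)<115)&(abs(ty)<95)&(z<12); rect("mat",W[mm])
B=lambda n,x,y,R,lo,hi: rect(n,W[(abs(W[...,0]-x)<R)&(abs(W[...,1]-y)<R)&(z>lo)&(z<hi)])
B("plate",482,-324,80,12,26);B("slide",478,-123,50,25,45);B("timer",380,-130,42,10,25)
E
```

```text
{'t': 37.2, 'joints': [-0.601, 0.167, 1.832, -0.0, 1.144, -0.497], 'eef_pos': [411.148, -201.89, 312.933], 'tcp_rot': [-3.141, 0.0, 1.467], 'ft_force': [0.004, -0.381, 0.563], 'moment': [-0.028, 0.07, 0.059], 'grip_force': 0.0, 'opening': 0.365}
face fit x=a+b*y+c*z [-5.5087e+01  4.0000e-03  3.4400e-01] yaw deg -0.23 lean 0.332 341
20 82 [-32.   26.9]
60 92 [-31.9  27.1]
100 91 [-32.   26.8]
140 106 [-31.8  27.2]
mat 2686 [472.1  69. ] [158.9 197. ] 84.7 [[366.70001220703125, -1.0], [562.9000244140625, -19.200000762939453], [577.5999755859375, 139.0], [381.3999938964844, 157.1999969482422]]
plate 0 [0. 0.] [0. 0.] 0.0 [[0.0, 0.0], [0.0, 0.0], [0.0, 0.0], [0.0, 0.0]]
slide 295 [ 478.3 -123.2] [34.7 85.1] 86.06 [[434.6000061035156, -137.60000610351562], [519.5999755859375, -143.5], [522.0, -108.9000015258789], [437.0, -103.0]]
timer 0 [0. 0.] [0. 0.] 0.0 [[0.0, 0.0], [0.0, 0.0], [0.0, 0.0], [0.0, 0.0]]
```

```bash
python3 -c "
from h import *
print(job_done())"
```

```text
the job is handed in; nothing more can be done
None
```

The job is handed in: the chart stands on its bottom edge and open leg, wholly on the mat and within 0.3° of square, face to the robot side; the plate and bystanders were in place when last seen, and while the leg was being opened the chart tilted about 0.16 rad and slid about 20 mm, so I re-laid it flat and re-set the leg to its stop before standing it.

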